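# Load the ratchet dial and wind it back to home

### The arm

A 6-joint arm with a two-finger parallel gripper is mounted at the origin on the work surface. World frame = base frame: x ahead of the robot, y to its left, z up, the work surface at z = 0. Lengths are in m, angles in rad, forces in N, time in s.
With the tool pointing down it reaches from about 0.25 to 0.8 m from the base axis. Payload 8.5 kg.
Tool frame: the origin (TCP) lies at the very end of the fingers, on their centre line; the grasp point (between the pads) lies 19 mm behind it; z points along the fingers, y is the line along which they close (so a half turn about z gives the same grasp; the last joint's range is limited). The gripper opens to 85 mm and grips with 20 to 120 N. Pads are 22 mm wide; open, the fingers measure 114 mm over their backs; the gripper's body (76 mm by 85 mm) begins 54 mm behind the grasp point. The pads swing forward as they close: fully open they stand 13 mm farther back than shut.
Start: joints at [1.175, 0.238, -0.013, 1.319, 0, 1.571], TCP at [0.202, 0.484, 0.196] pointing down, gripper open.
Joint ranges: [-2.66, 2.66], [-1.03, 1.9], [-1.14, 1.46], [-1.82, 2.27], [-1.45, 1.34], [-3.14, 3.14]. Speed limits (rad/s): [2.22, 2.22, 2.79, 3.14, 3.14, 3.14].

### API

Orientations are given as a 3x3 rotation matrix whose columns are the frame's x, y, z axes.
In Python, from plant import env, monitor, get_image, camera_params gives the robot as it stands (env), with the cameras as plain functions and the readings (monitor).
- The arm moves only by the shell command python3 steer.py [FORCE], which reads ROWS from standard input. ROWS is one flat JSON list of numbers that holds 1 to 10 rows one after another, with no inner brackets; each row has 7 numbers: dx, dy, dz in m, then a rotation vector rx, ry, rz in rad, then the opening from 0.0 (shut) to 1.0 (fully open); each row shifts and turns the commanded pose from where the row before left it, along the tool's axes as they then stand; what a row does not reach is not made up. A row lasts 1/12 s, in which the tool goes at most 0.0417 m and 0.125 rad, less where a joint would pass 70% of its speed; a pose out of reach is approached as far as the arm can. The fingers move at their own pace and stop on an object; FORCE is the grip in N (left out, the last holds). Time passes only in rows, so rows that do not move let the fingers close. It prints the time, the measured TCP pose, the force, the opening and the grip force at its end. Input that does not fit is refused with a message, and nothing moves.
- monitor.get_obs(): the state, without advancing time (a new reading comes with each control period).
- get_image(name): name is "scene" or "top" or "wrist"; returns the picture (420x560x3 uint8, blue, green, red); there is no depth.
- camera_params(name): a dict with "mtx" (3x3 intrinsics, pixels), "R" (3x3) and "t" (3): a world point X has camera coordinates R X + t. Camera axes: x right, y down, z forward; pixel columns grow to the right and rows downward; lengths in m; the calibration is good to about 2 mm. The wrist camera is an equidistant fisheye: a pixel r from the principal point sees the ray r / f radians off the axis. A picture is of the moment at which its call begins: read the wrist's pose just before it. camera_params takes no time and is no camera call; for the wrist camera it gives the pose at the moment of the call.
- env.hand_in(): hands the job in; it is judged then, once.
The state is a dict: "t": time; "qpos": joint angles; "joint_velocities": joint speeds; "joint_efforts": joint torques, N m; "tool_pos": TCP position; "ee_rot": TCP orientation; "force": force on the tool from outside, world axes, zero at the start; "wrist_torque": the same for the moment, N m; "opening": opening from 0.0 (shut) to 1.0 (fully open); "gripper_force": force on a finger pad.
Only numpy, scipy, OpenCV 4.12 (cv2) and the standard library are available. Lean on these libraries where they do the work, as an engineer would, in place of code of your own. Each camera call takes 0.05 s, during which the arm holds its last target. There are 200 camera calls.

### The job

Load all the flanged bearing bushes from the tray into the nests of the ratchet dial, the tallest first and the shortest last: set one down in the nest at the loading arrow, let go, turn the dial one click clockwise (the pawl clicks over the tooth) so that the neighbouring empty nest comes to the arrow, set in the next, and so on with no nest skipped. When the last bush is in, flip the holding pawl up and right over so that it stays clear, turn the dial back to its home stop so that the first bush is at the arrow again, and flip the pawl back down between the teeth. All bushes must stand flat and upright in their nests; leave the other things on the bench alone.

Things in the scene. Friction and masses are not known exactly. Their poses are not given: they have to be found in the camera images.
- dial (a joint): angle (rad) of the ratchet dial. 0 = home: pocket0 at the loading arrow; home stop at -0.008, far stop at 3.6. Grows turning forward (clockwise from above); one click = 60 degrees = 1.047. Turned forward, a tooth lifts the pawl, which drops behind it on reaching 1.047, 2.094, 3.142 (up to 0.1 beyond is fine). The lowered pawl blocks turning back. Stays where left (friction 0.15 N m).
- ratchet: the dial's fixed grey base, 270 mm across; origin on the bench, on the dial's axis. On it turns a flat aluminium disc 254 mm across, top 44 mm above the bench, with six dark steel nests at 82 mm radius, 60 degrees apart, six saw teeth 14 mm high at the rim, a black round knob in the middle. Loading arrow at its -x side, pawl at its +y side.
- pawl (a joint): angle (rad) of the holding pawl. 0 = down, tip between the dial's teeth; rises to about 0.3 as a tooth passes and falls back by its own weight. Lifted, it swings up and outwards, away from the dial, about a level hinge; past about 1.3 it falls over outwards by itself to its stop at 2.1 and stays there, clear of the teeth. Swung back below about 0.8 it falls down.
- pawl_ball (a point): centre of the pawl's black ball handle, 20 mm across. Pawl down: 45 mm above the hinge and 35 mm nearer the dial's axis, on an 8 mm stem rising from the pawl arm. It moves on a circle of 57 mm radius about the hinge, in the upright plane through dial axis and hinge. Arm and stem are at most 14 mm wide: fingers can straddle the ball across that plane. Pawl 80 g.
- pawl_hinge (a point): centre of the pawl's hinge pin, 62 mm above the bench, 170 mm from the dial's axis, between two dark cheeks (30 mm over both, tops 70 mm above the bench). The pin is level, at right angles to the line from the dial's axis to it.
- hub (a point): centre of the black round knob on the dial's axis, 89 mm above the bench; the knob is fixed to the dial and turns it. Knob 42 mm across, 30 mm high (top 104 mm above the bench), on a thinner post; grip it from above on its sides, at any yaw.
- station (a point): fixed point at the loading arrow (a white diamond on a dark block beside the rim): centre of the floor of whichever nest stands there, 44 mm above the bench, 82 mm from the dial's axis.
- pocket0 (a point): centre of the floor of nest 0: a round nest of inner radius 25 mm with a wall 7 mm high standing on the dial (floor 44 mm, rim 51 mm above the bench); turns with the dial. At the arrow when the dial is at 0.
- pocket1 (a point): centre of the floor of nest 1: a round nest of inner radius 25 mm with a wall 7 mm high standing on the dial (floor 44 mm, rim 51 mm above the bench); turns with the dial. The next nest: at the arrow after one click (dial 1.047).
- pocket2 (a point): centre of the floor of nest 2: a round nest of inner radius 25 mm with a wall 7 mm high standing on the dial (floor 44 mm, rim 51 mm above the bench); turns with the dial. The one after that: at the arrow after two clicks (dial 2.094).
- pocket3 (a point): centre of the floor of nest 3: a round nest of inner radius 25 mm with a wall 7 mm high standing on the dial (floor 44 mm, rim 51 mm above the bench); turns with the dial. The fourth: at the arrow after three clicks (dial 3.142). Two more nests like it stay empty.
- tray: grey plastic parts tray, 190 x 190 mm, fixed to the bench, floor 4 mm above the bench, rim 12 mm above the bench; origin at the centre of its underside.
- bush44: plain steel flanged bearing bush 44 mm tall: a flange 46 mm across and 8 mm thick at the bottom, a round boss 34 mm across above it, a bore in the top. Origin at the centre of its underside, z up along its axis. 0.1 to 0.35 kg. May be absent.
- bush36: plain steel flanged bearing bush 36 mm tall: a flange 46 mm across and 8 mm thick at the bottom, a round boss 34 mm across above it, a bore in the top. Origin at the centre of its underside, z up along its axis. 0.1 to 0.35 kg. May be absent.
- bush28: plain steel flanged bearing bush 28 mm tall: a flange 46 mm across and 8 mm thick at the bottom, a round boss 34 mm across above it, a bore in the top. Origin at the centre of its underside, z up along its axis. 0.1 to 0.35 kg. May be absent.
- bush20: plain steel flanged bearing bush 20 mm tall: a flange 46 mm across and 8 mm thick at the bottom, a round boss 34 mm across above it, a bore in the top. Origin at the centre of its underside, z up along its axis. 0.1 to 0.35 kg. May be absent.
- spray: white closed bottle, 60 mm across, 170 mm tall; a bystander, to be left alone. Origin on its underside.
- bearing_race: plain steel bearing ring, 110 mm across, 28 mm high; a bystander, to be left alone. Origin on its underside.
- spanner: steel spanner 170 mm long; a bystander, to be left alone. Origin on its underside.
- grease: white jar with black cap, 60 mm across, 60 mm tall; a bystander, to be left alone. Origin on its underside.

How it is judged:
On the way, in this order (a step that is already met when the one before it is completed fails the run):
1. bush44 stands released in the nest at the loading arrow (horizontal distance between bush44 and station below 0.018 m and height (world z) of bush44 between 0.04 and 0.048 m and angle between bush44's own z axis and vertical below 0.08 rad and contact force between the fingers and bush44 below 0.5 N), for 0.2 s.
2. bush36 stands released in the nest at the loading arrow (horizontal distance between bush36 and station below 0.018 m and height (world z) of bush36 between 0.04 and 0.048 m and angle between bush36's own z axis and vertical below 0.08 rad and contact force between the fingers and bush36 below 0.5 N), for 0.2 s.
3. bush28 stands released in the nest at the loading arrow (horizontal distance between bush28 and station below 0.018 m and height (world z) of bush28 between 0.04 and 0.048 m and angle between bush28's own z axis and vertical below 0.08 rad and contact force between the fingers and bush28 below 0.5 N), for 0.2 s.
4. bush20 stands released in the nest at the loading arrow (horizontal distance between bush20 and station below 0.018 m and height (world z) of bush20 between 0.04 and 0.048 m and angle between bush20's own z axis and vertical below 0.08 rad and contact force between the fingers and bush20 below 0.5 N), for 0.2 s.
5. the pawl is flipped over, clear of the teeth, with the dial still clicked forward (value of joint pawl above 1.8 rad and value of joint dial above 0.9 rad), for 0.2 s.
6. the dial is turned back to its home stop with the pawl still clear (value of joint pawl above 1.8 rad and value of joint dial below 0.1 rad), for 0.2 s.
At the end, for the whole second after the job is handed in: The dial is home (below 0.10 rad), the pawl is down (below 0.08 rad), every bush present stands upright (within 0.08 rad) on the floor of its nest (origin 40 to 48 mm above the bench, within 8 mm of the nest's centre), in nests pocket0, pocket1 and pocket2, and pocket3 if there are four (value of joint dial below 0.1 rad and value of joint pawl below 0.08 rad and height (world z) of bush44 between 0.04 and 0.048 m and angle between each of bush44, bush36, bush28, bush20's own z axis and vertical below 0.08 rad and (horizontal distance between bush44 and pocket0 below 0.008 m or horizontal distance between bush44 and pocket1 below 0.008 m or horizontal distance between bush44 and pocket2 below 0.008 m or horizontal distance between bush44 and pocket3 below 0.008 m) and height (world z) of bush36 between 0.04 and 0.048 m and (horizontal distance between bush36 and pocket0 below 0.008 m or horizontal distance between bush36 and pocket1 below 0.008 m or horizontal distance between bush36 and pocket2 below 0.008 m or horizontal distance between bush36 and pocket3 below 0.008 m) and height (world z) of bush28 between 0.04 and 0.048 m and (horizontal distance between bush28 and pocket0 below 0.008 m or horizontal distance between bush28 and pocket1 below 0.008 m or horizontal distance between bush28 and pocket2 below 0.008 m or horizontal distance between bush28 and pocket3 below 0.008 m) and height (world z) of bush20 between 0.04 and 0.048 m and (horizontal distance between bush20 and pocket0 below 0.008 m or horizontal distance between bush20 and pocket1 below 0.008 m or horizontal distance between bush20 and pocket2 below 0.008 m or horizontal distance between bush20 and pocket3 below 0.008 m) and horizontal distance between any of bush44, bush36, bush28, bush20 and pocket0 below 0.008 m and horizontal distance between any of bush44, bush36, bush28, bush20 and pocket1 below 0.008 m and horizontal distance between any of bush44, bush36, bush28, bush20 and pocket2 below 0.008 m); the robot touches nothing.
It fails at once if spray is moved more than 40 mm or knocked over (distance of spray from where it was at the start of the episode above 0.04 m or angle between spray's own z axis and vertical above 0.5 rad).
It fails at once if bearing_race is moved more than 40 mm or knocked over (distance of bearing_race from where it was at the start of the episode above 0.04 m or angle between bearing_race's own z axis and vertical above 0.5 rad).
It fails at once if spanner is moved more than 40 mm or knocked over (distance of spanner from where it was at the start of the episode above 0.04 m or angle between spanner's own z axis and vertical above 0.5 rad).
It fails at once if grease is moved more than 40 mm or knocked over (distance of grease from where it was at the start of the episode above 0.04 m or angle between grease's own z axis and vertical above 0.5 rad).
Of bush44, bush36, bush28, bush20 only 3 to 4 are there at a start; the rules pass over those that are not, and their reading is None.
At some moment in a run one of bush44, bush36, bush28, bush20 may be knocked a few centimetres aside while the robot is not near it.
Once in a run the grip may slacken for a moment while it holds something.
It also fails if it takes over 210 s, if anything falls off the work surface, if the arm or the gripper's body presses on something with over 40 N, if the wrist force passes 120 N, or if a joint passes its speed limit or range.

## Working session

There is one attempt and no reset: what is moved stays moved. The work goes in short steps, Python scripts to look and compute and a shell command to move; the robot and the scene stay as the last step left them, time stands still between calls to the robot, and variables do not carry over. Pictures are saved under pics/ and viewed, at most 14 in all, crops included, and the job is handed in when it is done.

```bash
ls; mkdir -p pics
python3 - <<'E'
from plant import env, monitor, get_image, camera_params
import cv2,numpy as np
o=monitor.get_obs();print({k:np.round(v,3).tolist() for k,v in o.items()})
for n in ("scene","top"):
    cv2.imwrite(f"pics/{n}0.png",get_image(n))
    c=camera_params(n);print(n,np.round(c["mtx"],1).tolist(),np.round(c["R"],3).tolist(),np.round(c["t"],3).tolist())
E
```

```text
pics
plant.py
steer.py
{'t': 0.0, 'qpos': [1.175, 0.239, -0.014, 1.319, -0.0, 1.571], 'joint_velocities': [-0.0, 0.001, -0.001, -0.0, -0.001, 0.001], 'joint_efforts': [-0.003, -53.878, 34.644, 0.018, -0.0, -0.0], 'tool_pos': [0.202, 0.484, 0.195], 'ee_rot': [[-0.923, 0.386, -0.0], [0.386, 0.923, -0.001], [-0.0, -0.001, -1.0]], 'force': [0.393, -0.053, 0.23], 'wrist_torque': [-0.025, 0.022, -0.009], 'gripper_force': 0.0, 'opening': 0.995}
scene [[417.9, 0.0, 277.9], [0.0, 417.9, 206.9], [0.0, 0.0, 1.0]] [[0.207, 0.978, 0.019], [0.724, -0.141, -0.676], [-0.658, 0.154, -0.737]] [-0.077, -0.314, 1.529]
top [[432.5, 0.0, 280.3], [0.0, 432.5, 206.1], [0.0, 0.0, 1.0]] [[0.08, -0.997, -0.003], [-0.973, -0.077, -0.218], [0.217, 0.021, -0.976]] [-0.073, 0.522, 0.867]
```

View pics/scene0.png

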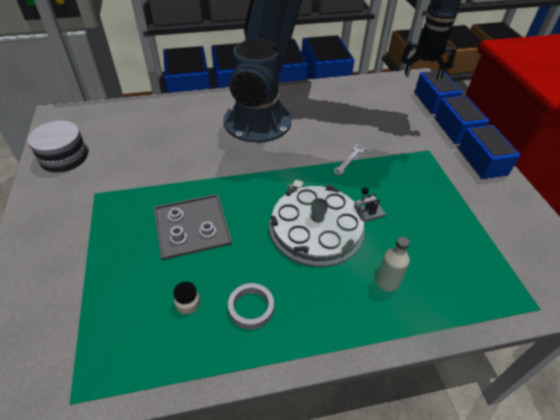

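View pics/top0.png

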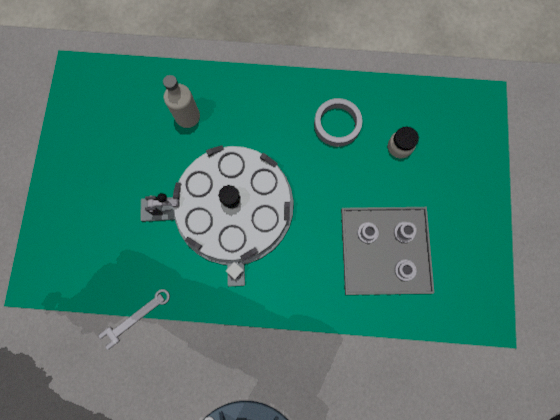

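Top view: three bushes in the tray at about (369,232), (406,231) and (406,270). The dial is centred near (232,204), the knob at (229,196), the pawl ball at (161,198) and the diamond at (235,271). I'll enlarge the tray and pawl regions next.

```bash
cat > h.py <<'E'
from plant import env, monitor, get_image, camera_params
import cv2,numpy as np
def cast(name,uv,z,c=None):
    c=c or camera_params(name); M,R,t=c["mtx"],c["R"],c["t"]
    d=np.array([(uv[0]-M[0,2])/M[0,0],(uv[1]-M[1,2])/M[1,1],1.])
    if name=="wrist":
        r=np.hypot(d[0],d[1]); d=np.array([d[0]/r*np.sin(r),d[1]/r*np.sin(r),np.cos(r)]) if r>0 else d
    o=-R.T@t; d=R.T@d
    return o+d*(z-o[2])/d[2]
def proj(name,X,c=None):
    c=c or camera_params(name); M=c["mtx"]; p=c["R"]@np.asarray(X,float)+c["t"]
    if name=="wrist":
        r=np.hypot(p[0],p[1]); th=np.arctan2(r,p[2]); return M[:2,2]+np.array([M[0,0]*p[0],M[1,1]*p[1]])/r*th
    return (M@p)[:2]/p[2]
E
python3 - <<'E'
from h import *
s=cv2.imread("pics/scene0.png");t=cv2.imread("pics/top0.png")
a=cv2.resize(s[190:260,145:240],(380*1,280),interpolation=cv2.INTER_CUBIC)
b=cv2.resize(t[200:300,335:435],(400,400),interpolation=cv2.INTER_CUBIC)
d=cv2.resize(t[140:290,135:300],(396,360),interpolation=cv2.INTER_CUBIC)
W=np.zeros((600,800,3),np.uint8);W[:280,:380]=a;W[:400,400:]=b[:, :400]
e=cv2.resize(s[180:270,260:390],(390,270),interpolation=cv2.INTER_CUBIC);W[300:570,:390]=e
cv2.imwrite("pics/c1.png",W)
print("knob",cast("top",(229,193),.104)); print("disc",cast("top",(233,204),.044),"dia",cast("top",(235,271),.05),"ball",cast("top",(161,198),.107))
for p in((369,232),(406,231),(406,270)):print(cast("top",p,.03))
print(cast("top",(387,251),.012))
E
```

```text
knob [0.53489283 0.07452067 0.104     ]
disc [0.52573356 0.0719835  0.044     ] dia [0.38213956 0.05215056 0.05      ] ball [0.51280604 0.21065273 0.107     ]
[ 0.49015555 -0.2271729   0.03      ]
[ 0.49873715 -0.30716632  0.03      ]
[ 0.41454634 -0.30858502  0.03      ]
[ 0.45434244 -0.27140889  0.012     ]
```

View pics/c1.png

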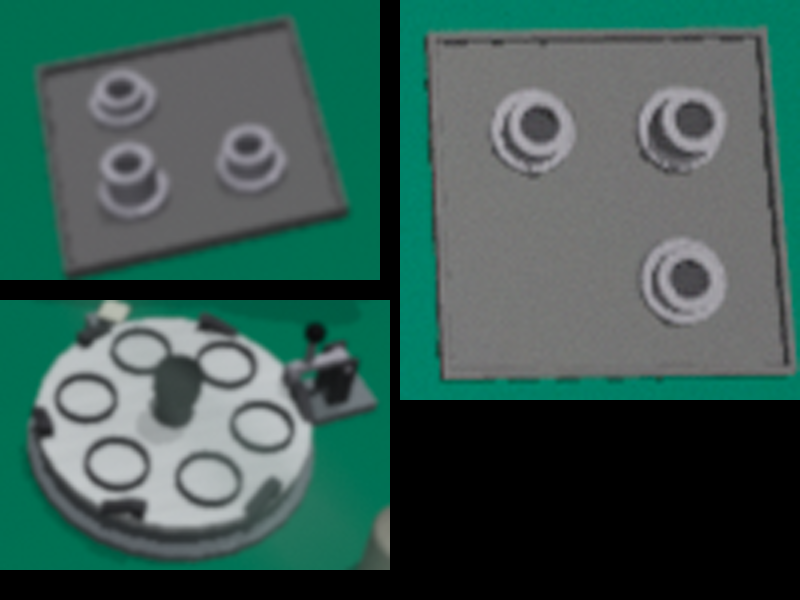

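The bush at the far −y corner, B, is the tallest. A is middling and C is the shortest. I'll triangulate their heights and fit the disc and nests.

Run:
```python
from h import *
from itertools import combinations
def tri(u1,u2):
    A=[];b=[]
    for n,u in(("top",u1),("scene",u2)):
        c=camera_params(n);P=c["mtx"]@np.c_[c["R"],c["t"]]
        A+=[u[0]*P[2]-P[0],u[1]*P[2]-P[1]]
    A=np.array(A);X=np.linalg.lstsq(A[:,:3],-A[:,3],rcond=None)[0];return X.round(4)
o=lambda x,y:(335+(x-400)/4,200+y/4)
s=lambda x,y:(145+x/4,190+y/4)
for n,b,f,c in(("A",(541,124),(533,130),(249,145)),("B",(694,122),(682,128),(128,162)),("C",(689,279),(684,282),(122,88))):
    print(n,"bore",tri(o(*b),s(*c)),"flange",cast("top",o(*f),.012).round(4))
t=cv2.imread("pics/top0.png"); g=cv2.cvtColor(t,cv2.COLOR_BGR2GRAY).astype(int)
# nest rings: bright interior blobs
m=((g>120)&(t.max(2).astype(int)-t.min(2)<40)).astype(np.uint8);m[:, :150]=0;m[:,300:]=0;m[:130]=0;m[275:]=0
n,l,st,ce=cv2.connectedComponentsWithStats(m,connectivity=4)
P=[]
for i in range(1,n):
    if st[i,4]>150: w=cast("top",ce[i],.044);print(st[i],ce[i].round(1),w.round(4)); P.append(w[:2]) if st[i,4]<700 else 0
P=np.array(P)
print("nests mean",P.mean(0)); d=P-P.mean(0);print(np.hypot(*d.T).round(4),np.degrees(np.arctan2(d[:,1],d[:,0])).round(1))
```

```text
A bore [ 0.4926 -0.2273  0.0313] flange [ 0.4921 -0.229   0.012 ]
B bore [ 0.4987 -0.3079  0.0393] flange [ 0.4998 -0.3111  0.012 ]
C bore [ 0.4161 -0.3107  0.024 ] flange [ 0.4152 -0.3136  0.012 ]
[ 173  146  119  114 5986] [232.2 203.5] [0.5267 0.0738 0.044 ]
[220 154  23  22 380] [231.  164.6] [0.6145 0.0857 0.044 ]
[253 171  23  22 391] [263.7 181.3] [0.5819 0.01   0.044 ]
[188 173  23  22 386] [198.6 183.8] [0.5651 0.152  0.044 ]
[254 207  23  23 414] [264.8 218.2] [5.0e-01 4.0e-04 4.4e-02]
[188 210  23  23 412] [198.7 220.6] [0.4834 0.142  0.044 ]
[221 227  23  24 427] [232.1 238.3] [0.4509 0.0662 0.044 ]
[226 262  17  13 160] [233.9 268.6] [0.3872 0.0557 0.044 ]
nests mean [0.51185909 0.0731304 ]
[0.1034 0.0943 0.0952 0.0737 0.0745 0.0614 0.1259] [   7.   -42.    56.   -99.3  112.4 -173.5 -172. ]
```

Tops come out at about 40, 32 and 24 mm above the bench, so bush36, bush28 and bush20 are present and bush44 is absent. The dial axis is near (0.5326, 0.0761), the ratchet yaw about 6.9°, and the station near (0.451, 0.066). I'll turn the tool to that yaw and move over the tray to refine these with the wrist camera.

```bash
echo '[0,0,-0.01,0,0,-0.1032,0.65,0,0,-0.01,0,0,-0.1032,0.65,0,0,-0.01,0,0,-0.1032,0.65,0,0,-0.01,0,0,-0.1032,0.65,0,0,-0.01,0,0,-0.1032,0.65]' | python3 steer.py 60
echo '[-0.0083,-0.039,0,0,0,0,0.65,-0.0083,-0.039,0,0,0,0,0.65,-0.0083,-0.039,0,0,0,0,0.65,-0.0083,-0.039,0,0,0,0,0.65,-0.0083,-0.039,0,0,0,0,0.65,-0.0083,-0.039,0,0,0,0,0.65,-0.0083,-0.039,0,0,0,0,0.65,-0.0083,-0.039,0,0,0,0,0.65,-0.0083,-0.039,0,0,0,0,0.65,-0.0083,-0.039,0,0,0,0,0.65]' | python3 steer.py
echo '[-0.0083,-0.039,0,0,0,0,0.65,-0.0083,-0.039,0,0,0,0,0.65,-0.0083,-0.039,0,0,0,0,0.65,-0.0083,-0.039,0,0,0,0,0.65,-0.0083,-0.039,0,0,0,0,0.65,-0.0083,-0.039,0,0,0,0,0.65,-0.0083,-0.039,0,0,0,0,0.65,-0.0083,-0.039,0,0,0,0,0.65,-0.0083,-0.039,0,0,0,0,0.65,-0.0083,-0.039,0,0,0,0,0.65]' | python3 steer.py
echo '[0,0,0,0,0,0,0.65,0,0,0,0,0,0,0.65]' | python3 steer.py
python3 - <<'E'
from h import *
o=monitor.get_obs();print(o["qpos"].round(3) if hasattr(o["qpos"],"round") else o["qpos"],o["tool_pos"],np.round(o["ee_rot"],3).tolist(),o["force"])
c=camera_params("wrist");im=get_image("wrist");cv2.imwrite("pics/w1.png",im);np.save("w1.npy",c,allow_pickle=True)
print(c["mtx"].round(1).tolist(),(-c["R"].T@c["t"]).round(3))
for p in((.492,-.228,.03),(.499,-.309,.04),(.415,-.312,.024)):print(proj("wrist",p,c).round(1))
E
```

```text
t: 0.52
tool_pos: [0.2023, 0.4841, 0.2461]
ee_rot: [[-0.992, -0.125, -0.0], [-0.125, 0.992, -0.001], [0.0, -0.001, -1.0]]
force: [-0.2, 0.3, 0.8]
opening: 0.649
gripper_force: 0.0
t: 1.35
tool_pos: [0.3314, 0.1053, 0.246]
ee_rot: [[-0.993, -0.12, 0.0], [-0.12, 0.993, 0.0], [-0.0, -0.0, -1.0]]
force: [0.1, 1.2, -0.5]
opening: 0.648
gripper_force: 0.0
t: 2.18
tool_pos: [0.4607, -0.2722, 0.2457]
ee_rot: [[-0.993, -0.119, -0.0], [-0.119, 0.993, 0.0], [0.0, 0.0, -1.0]]
force: [1.4, 0.6, 0.1]
opening: 0.652
gripper_force: 0.0
t: 2.35
tool_pos: [0.4606, -0.2717, 0.2446]
ee_rot: [[-0.993, -0.117, -0.002], [-0.117, 0.993, 0.001], [0.002, 0.001, -1.0]]
force: [-0.7, -0.0, 0.0]
opening: 0.644
gripper_force: 0.0
[-0.533  0.247  0.121  1.448 -0.    -0.65 ] [ 0.46061411 -0.27174934  0.24462325] [[-0.993, -0.117, -0.002], [-0.117, 0.993, 0.001], [0.002, 0.001, -1.0]] [-0.72099311 -0.01353928  0.01979924]
[[325.2, 0.0, 285.2], [0.0, 325.2, 209.2], [0.0, 0.0, 1.0]] [ 0.383 -0.28   0.423]
[315.4 200.5]
[250.2 200.8]
[255.5 131.4]
```

View pics/w1.png

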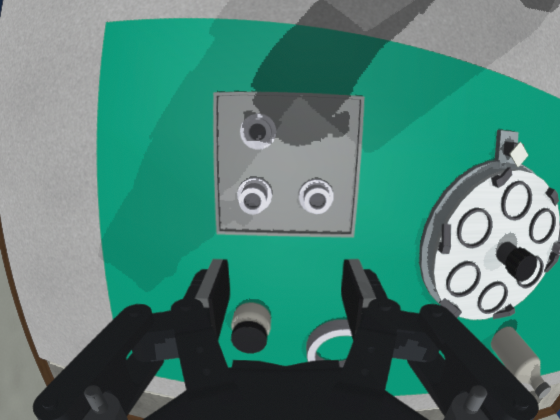

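The wrist view shows bores at about (257,131), (255,200) and (317,199), and the predictions agree within 2–5 px. I'll measure the bores and flanges more closely.

Run:
```python
from h import *
c=np.load("w1.npy",allow_pickle=True).item();im=cv2.imread("pics/w1.png");g=cv2.cvtColor(im,cv2.COLOR_BGR2GRAY)
for n,p,z in(("A",(317,199),.032),("B",(255,200),.04),("C",(257,131),.024)):
    x,y=p;s=g[y-22:y+22,x-22:x+22]
    m=(s<(90 if n!="C" else 55)).astype(np.uint8);k,l,st,ce=cv2.connectedComponentsWithStats(m)
    i=[i for i in range(1,k) if st[i,4]>60 and np.hypot(*(ce[i]-22))<6]
    for j in i:
        q=ce[j]+[x-22,y-22];print(n,st[j],q.round(1),cast("wrist",q,z,c).round(4))
a=cv2.resize(im[95:240,215:365],(750,590)[::1],interpolation=cv2.INTER_CUBIC);cv2.imwrite("pics/c2.png",a)
print("nest0 proj",proj("wrist",(.4509,.0662,.044),c))
```

```text
C [ 15  16  15  14 149] [256.8 130.9] [ 0.4142 -0.3105  0.024 ]
nest0 proj [514.31874131 200.42363125]
```

View pics/c2.png

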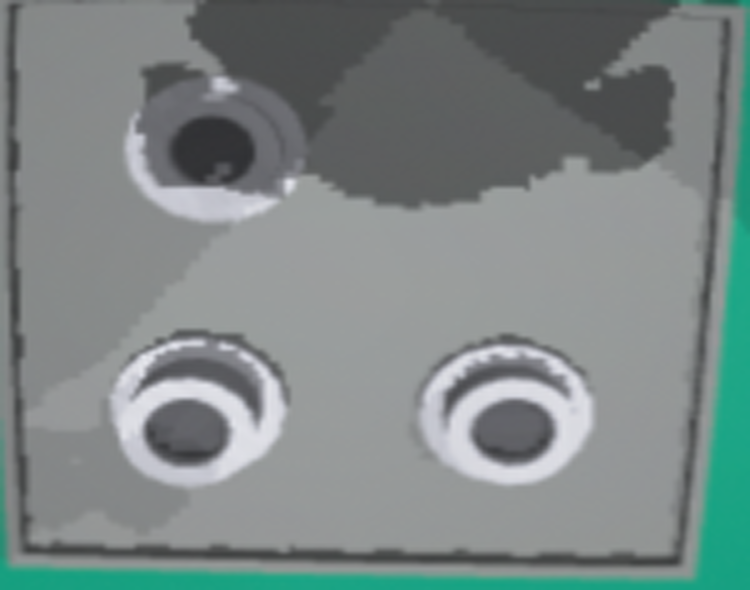

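Bore centres from the crop are A (317.6,200.9), B (252.4,201.4) and C (257.2,131.6).

Run:
```python
from h import *
c=np.load("w1.npy",allow_pickle=True).item()
for n,b,f,z in(("A",(317.6,200.9),(316.4,196),.032),("B",(252.4,201.4),(254.8,195.3),.04),("C",(257.2,131.6),(258.4,131.9),.024)):
    print(n,cast("wrist",b,z,c).round(4),cast("wrist",f,.012,c).round(4))
im=cv2.imread("pics/w1.png");g=cv2.cvtColor(im,cv2.COLOR_BGR2GRAY)
x,y=516,200;m=(g[y-30:y+30,x-26:x+26]>120).astype(np.uint8);k,l,st,ce=cv2.connectedComponentsWithStats(m,connectivity=4)
for i in range(1,k):
    if st[i,4]>200:q=ce[i]+[x-26,y-30];print(st[i],q,cast("wrist",q,.044,c))
R=np.array(monitor.get_obs()["ee_rot"]);p=monitor.get_obs()["tool_pos"]
print(R.T@(np.array([.499,-.3085,.1])-p))
```

```text
A [ 0.4917 -0.2254  0.032 ] [ 0.4908 -0.2252  0.012 ]
B [ 0.4995 -0.3062  0.04  ] [ 0.4993 -0.3057  0.012 ]
C [ 0.4151 -0.3099  0.024 ] [ 0.4162 -0.3093  0.012 ]
[   0    0   52   60 1649] [515.31291692 201.11340206] [0.45164665 0.06864073 0.044     ]
[ 15  14  23  33 562] [516.04982206 200.0658363 ] [0.44990638 0.06959575 0.044     ]
[-0.03417182 -0.04249526  0.14497946]
```

```bash
echo '[-0.0172,-0.0205,0,0,0,0,0.65,-0.0172,-0.0205,0,0,0,0,0.65,0,0,0.04,0,0,0,0.65,0,0,0.04,0,0,0,0.65,0,0,0.04,0,0,0,0.65,0,0,0.04,0,0,0,0.65,0,0,0.02,0,0,0,0.65,0,0,0.02,0,0,0,0.65,0,0,0.01,0,0,0,0.65,0,0,0.015,0,0,0,0.65]' | python3 steer.py
echo '[0,0,0,0,0,0,0.65,0,0,0,0,0,0,0.0,0,0,0,0,0,0,0.0,0,0,0,0,0,0,0.0,0,0,0,0,0,0,0.0,0,0,0,0,0,0,0.0]' | python3 steer.py 60
```

```text
t: 3.23
tool_pos: [0.5, -0.3056, 0.0214]
ee_rot: [[-0.993, -0.121, 0.001], [-0.121, 0.993, -0.0], [-0.001, -0.0, -1.0]]
force: [-0.0, 0.4, 1.2]
opening: 0.65
gripper_force: 0.0
t: 3.73
tool_pos: [0.5002, -0.3069, 0.0219]
ee_rot: [[-0.993, -0.12, 0.001], [-0.12, 0.993, -0.001], [-0.001, -0.001, -1.0]]
force: [-0.2, -0.1, 0.1]
opening: 0.001
gripper_force: 0.0
```

Run:
```python
from h import *
im=get_image("wrist");t=get_image("top")
W=np.zeros((420,800,3),np.uint8);W[:400,:400]=cv2.resize(im[60:260,180:380],(400,400));W[:400,400:]=cv2.resize(t[200:300,335:435],(400,400))
cv2.imwrite("pics/w2.png",W)
```

```text
(no output)
```

View pics/w2.png

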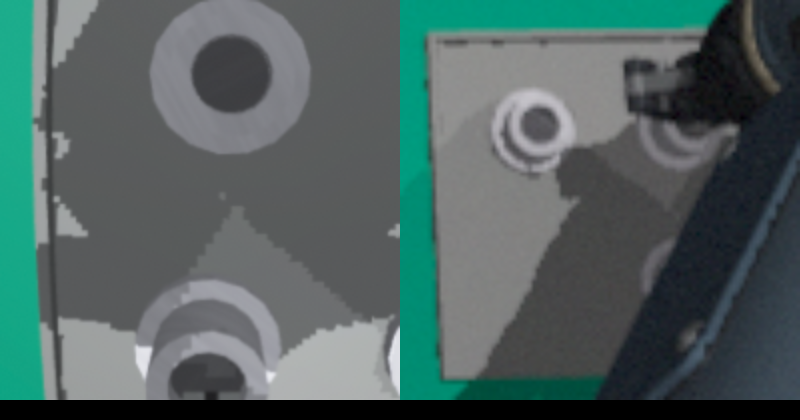

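Run:
```python
from h import *
im=get_image("wrist");c=camera_params("wrist")
cv2.imwrite("pics/w3.png",cv2.resize(im[190:420,160:420],(780,590)))
p=np.array(monitor.get_obs()["tool_pos"]);print(proj("wrist",p,c),proj("wrist",p+[0,0,.019],c),proj("wrist",[.499,-.307,.04],c))
s=get_image("scene");cv2.imwrite("pics/s3.png",cv2.resize(s[170:280,130:250],(600,550),interpolation=2))
```

```text
[282.77438111 242.73549501] [282.50682974 256.80714977] [282.33203999 255.03329898]
```

View pics/w3.png

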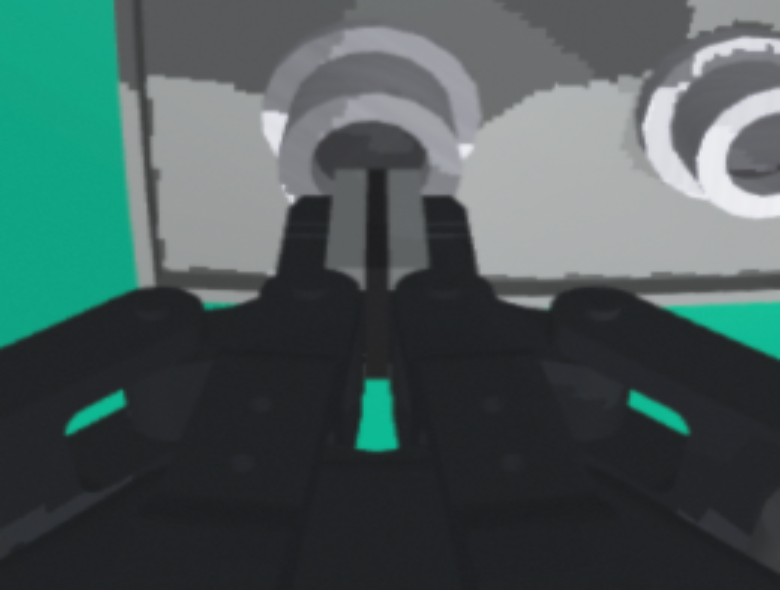

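Run:
```python
from h import *
f=lambda x,y:(160+x/3,190+y*230/590)
print("bore",cast("wrist",f(370,155),.04),"flange",cast("wrist",f(372,135),.012))
c=camera_params("wrist");print("cam",-c["R"].T@c["t"],c["R"].round(3).tolist())
print("tip at z.022",cast("wrist",f(376,168),.022),"z.04",cast("wrist",f(376,168),.041))
```

```text
bore [ 0.49606519 -0.30676253  0.04      ] flange [ 0.5037203 -0.305601   0.012    ]
cam [ 0.42158113 -0.31463943  0.19931022] [[-0.12, 0.993, -0.001], [0.945, 0.114, 0.308], [0.306, 0.036, -0.951]]
tip at z.022 [ 0.5077105  -0.30427127  0.022     ] z.04 [ 0.49848115 -0.30538229  0.041     ]
```

View pics/s3.png

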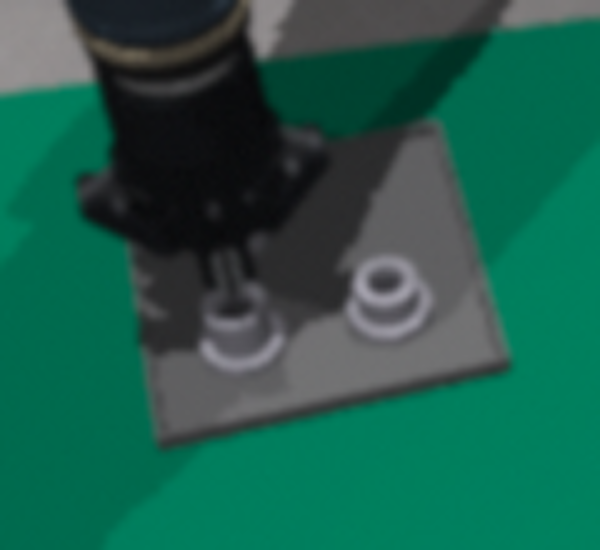

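The fingers closed just above the boss. Their visible tips sit about 18 mm higher than the nominal TCP suggests, and the bush is untouched. I'll raise, reopen and go down in small steps while watching the force.

```bash
echo '[0,0,-0.03,0,0,0,0.0,0,0,0,0,0,0,0.65,0,0,0,0,0,0,0.65,0,0,0,0,0,0,0.65,0,0,0,0,0,0,0.65,0,0,0.015,0,0,0,0.65,0,0,0.01,0,0,0,0.65,0,0,0.008,0,0,0,0.65,0,0,0,0,0,0,0.65]' | python3 steer.py 
echo '[0,0,0.005,0,0,0,0.65,0,0,0,0,0,0,0.65]' | python3 steer.py 
echo '[0,0,0.005,0,0,0,0.65,0,0,0,0,0,0,0.65]' | python3 steer.py
python3 - <<'E'
from h import *
im=get_image("wrist")
cv2.imwrite("pics/w4.png",cv2.resize(im[190:420,160:420],(780,590)))
E
```

```text
t: 4.68
tool_pos: [0.4983, -0.3058, 0.0156]
ee_rot: [[-0.993, -0.12, -0.003], [-0.12, 0.993, 0.002], [0.003, 0.002, -1.0]]
force: [-0.9, 0.5, -1.1]
opening: 0.652
gripper_force: 0.0
t: 4.85
tool_pos: [0.4995, -0.3065, 0.0123]
ee_rot: [[-0.993, -0.12, -0.001], [-0.12, 0.993, 0.0], [0.001, 0.001, -1.0]]
force: [-0.2, 0.7, -0.1]
opening: 0.649
gripper_force: 0.0
t: 5.02
tool_pos: [0.4997, -0.3067, 0.0076]
ee_rot: [[-0.993, -0.12, -0.0], [-0.12, 0.993, 0.0], [0.0, 0.0, -1.0]]
force: [-0.3, -0.0, -0.3]
opening: 0.65
gripper_force: 0.0
```

View pics/w4.png

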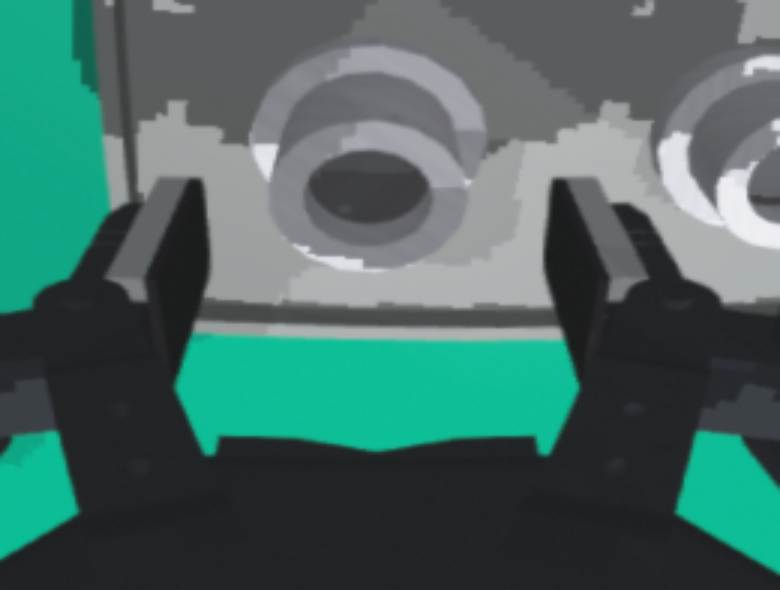

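Run:
```python
from h import *
f=lambda x,y:(160+x/3,190+y*230/590)
R=np.array(monitor.get_obs()["ee_rot"]);p=np.array(monitor.get_obs()["tool_pos"])
for q in((205,178),(552,178)):
    for z in(.008,.015,.02,.025,.03,.04):print(z,(R.T@(cast("wrist",f(*q),z)-p)).round(4))
```

```text
0.008 [-0.0115 -0.0336 -0.0001]
0.015 [-0.0079 -0.0322 -0.0071]
0.02 [-0.0054 -0.0313 -0.0121]
0.025 [-0.0029 -0.0303 -0.0171]
0.03 [-0.0003 -0.0293 -0.0221]
0.04 [ 0.0047 -0.0273 -0.0321]
0.008 [-0.0115  0.0378 -0.0001]
0.015 [-0.0079  0.0364 -0.0071]
0.02 [-0.0054  0.0353 -0.0121]
0.025 [-0.0029  0.0343 -0.0171]
0.03 [-0.0003  0.0333 -0.0221]
0.04 [ 0.0047  0.0313 -0.0321]
```

```bash
python3 - <<'E'
from h import *
print([proj("scene",(.5,-.307,z)).round(1) for z in(.022,.04,.06)], "seen tip approx (177,232)")
E
for i in 1; do echo '[0,0,0.005,0,0,0,0.65,0,0,0,0,0,0,0.65]' | python3 steer.py; done
echo '[0,0,0.003,0,0,0,0.65,0,0,0,0,0,0,0.65]' | python3 steer.py
echo '[0,0,0,0,0,0,0.0,0,0,0,0,0,0,0.0,0,0,0,0,0,0,0.0,0,0,0,0,0,0,0.0]' | python3 steer.py 30
```

```text
[array([177.6, 234.7]), array([176.5, 230.5]), array([175.3, 225.8])] seen tip approx (177,232)
t: 5.23
tool_pos: [0.4996, -0.3066, 0.0025]
ee_rot: [[-0.993, -0.12, -0.0], [-0.12, 0.993, 0.0], [0.0, 0.0, -1.0]]
force: [-0.4, 0.1, -1.0]
opening: 0.648
gripper_force: 0.0
t: 5.4
tool_pos: [0.4996, -0.3066, -0.0004]
ee_rot: [[-0.993, -0.12, -0.0], [-0.12, 0.993, 0.0], [0.0, 0.0, -1.0]]
force: [0.1, 0.2, -0.6]
opening: 0.649
gripper_force: 0.0
t: 5.73
tool_pos: [0.4999, -0.3069, 0.0004]
ee_rot: [[-0.993, -0.12, 0.0], [-0.12, 0.993, -0.001], [-0.0, -0.001, -1.0]]
force: [-0.5, -0.2, 3.9]
opening: 0.367
gripper_force: 29.5
```

It now holds the boss, but near the top. I'll open and go deeper until contact, or to a safe overlap.

```bash
echo '[0,0,0,0,0,0,0.6,0,0,0,0,0,0,0.6,0,0,0,0,0,0,0.6,0,0,0.005,0,0,0,0.6,0,0,0,0,0,0,0.6]' | python3 steer.py
echo '[0,0,0.004,0,0,0,0.6,0,0,0,0,0,0,0.6]' | python3 steer.py
echo '[0,0,0.004,0,0,0,0.6,0,0,0,0,0,0,0.6]' | python3 steer.py
python3 - <<'E'
from h import *
im=get_image("wrist")
cv2.imwrite("pics/w5.png",cv2.resize(im[190:420,160:420],(780,590)))
E
```

```text
t: 6.15
tool_pos: [0.4994, -0.3064, -0.0059]
ee_rot: [[-0.993, -0.12, -0.001], [-0.12, 0.993, 0.0], [0.001, 0.001, -1.0]]
force: [0.1, -0.0, -0.3]
opening: 0.601
gripper_force: 0.0
t: 6.32
tool_pos: [0.4994, -0.3064, -0.0098]
ee_rot: [[-0.993, -0.12, -0.001], [-0.12, 0.993, 0.0], [0.001, 0.001, -1.0]]
force: [0.2, 0.1, -0.5]
opening: 0.596
gripper_force: 0.0
t: 6.48
tool_pos: [0.4995, -0.3065, -0.0137]
ee_rot: [[-0.993, -0.12, -0.001], [-0.12, 0.993, 0.0], [0.001, 0.0, -1.0]]
force: [0.0, 0.7, 0.5]
opening: 0.602
gripper_force: 0.0
```

View pics/w5.png

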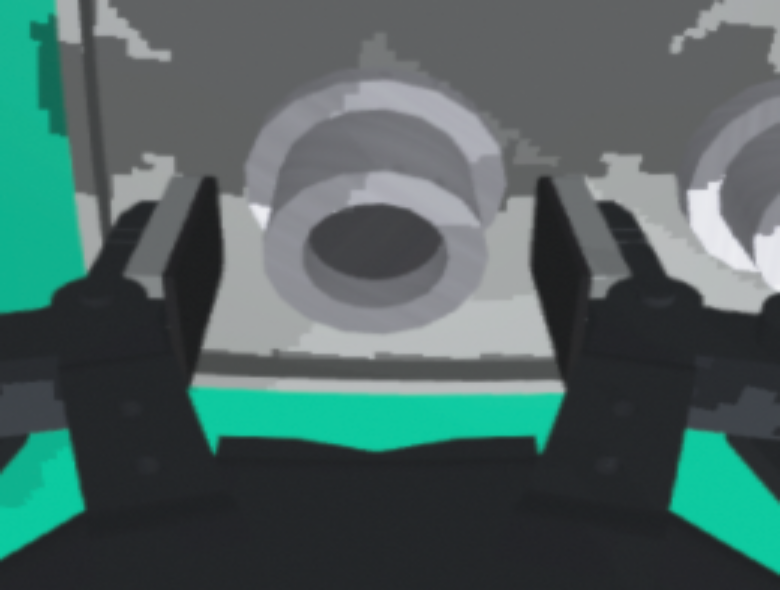

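```bash
echo '[0,0,0,0,0,0,0.0,0,0,0,0,0,0,0.0,0,0,0,0,0,0,0.0,0,0,0,0,0,0,0.0]' | python3 steer.py 60
echo '[0,0,-0.005,0,0,0,0.0,0,0,-0.01,0,0,0,0.0,0,0,-0.02,0,0,0,0.0,0,0,0,0,0,0,0.0]' | python3 steer.py
python3 - <<'E'
from h import *
im=get_image("wrist");s=get_image("scene")
W=np.zeros((590,800,3),np.uint8);W[:400,:400]=cv2.resize(im[200:330,220:350],(400,400),interpolation=2);W[:400,400:]=cv2.resize(s[190:270,145:225],(400,400),interpolation=2)
cv2.imwrite("pics/w6.png",W)
E
```

```text
t: 6.87
tool_pos: [0.4999, -0.3068, -0.0126]
ee_rot: [[-0.993, -0.12, 0.0], [-0.12, 0.993, -0.0], [-0.0, -0.0, -1.0]]
force: [-0.6, -0.2, 4.1]
opening: 0.368
gripper_force: 59.6
t: 7.2
tool_pos: [0.5015, -0.3077, 0.0254]
ee_rot: [[-0.993, -0.12, 0.004], [-0.12, 0.993, -0.002], [-0.003, -0.003, -1.0]]
force: [1.1, -1.2, -2.1]
opening: 0.365
gripper_force: 59.8
```

View pics/w6.png

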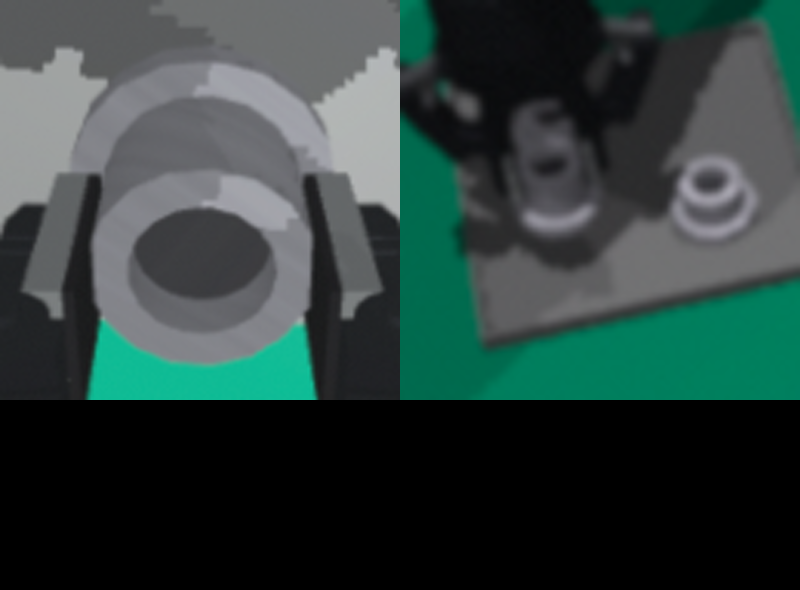

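The bush is lifted upright with its underside at TCP + 16.6 mm. I'll carry it over the station and measure the nest with the wrist camera there.

```bash
echo '[0,0,-0.035,0,0,0,0.0,0,0,-0.035,0,0,0,0.0,0,0,-0.035,0,0,0,0.0]' | python3 steer.py 
echo '[0.0006,0.0379,0,0,0,0,0.0,0.0006,0.0379,0,0,0,0,0.0,0.0006,0.0379,0,0,0,0,0.0,0.0006,0.0379,0,0,0,0,0.0,0.0006,0.0379,0,0,0,0,0.0,0.0006,0.0379,0,0,0,0,0.0,0.0006,0.0379,0,0,0,0,0.0,0.0006,0.0379,0,0,0,0,0.0,0.0006,0.0379,0,0,0,0,0.0,0.0006,0.0379,0,0,0,0,0.0]' | python3 steer.py 
echo '[0,0,0,0,0,0,0.0,0,0,0,0,0,0,0.0,0,0,0,0,0,0,0.0]' | python3 steer.py
cat > nests.py <<'E'
from h import *
import sys
# bright nest floors on the disc in the wrist view -> world at z=.044
def nests(name="wrist",im=None,c=None):
    c=c or camera_params(name);im=get_image(name) if im is None else im
    g=cv2.cvtColor(im,cv2.COLOR_BGR2GRAY);out=[]
    d=cv2.adaptiveThreshold(g,255,cv2.ADAPTIVE_THRESH_MEAN_C,cv2.THRESH_BINARY_INV,31,12)
    cs,_=cv2.findContours(255-d,cv2.RETR_LIST,cv2.CHAIN_APPROX_NONE)
    for k in cs:
        if len(k)<30: continue
        w=np.array([cast(name,p,.046,c)[:2] for p in k[:,0].astype(float)])
        (cx,cy),(a,b),_=cv2.fitEllipse((w*1e4).astype(np.float32))
        if 420<a<540 and 420<b<540: out.append((cx/1e4,cy/1e4,a/1e4,b/1e4))
    return im,out
if __name__=="__main__":
    im,o=nests();cv2.imwrite("pics/%s.png"%sys.argv[1],im)
    for q in sorted(o):print(np.round(q,4))
E
python3 nests.py w7
```

```text
t: 7.55
tool_pos: [0.4988, -0.306, 0.1269]
ee_rot: [[-0.993, -0.12, -0.003], [-0.12, 0.993, 0.002], [0.002, 0.002, -1.0]]
force: [0.9, 0.1, -2.3]
opening: 0.372
gripper_force: 60.3
t: 8.38
tool_pos: [0.4473, 0.0705, 0.1263]
ee_rot: [[-0.993, -0.12, -0.001], [-0.12, 0.993, -0.0], [0.001, -0.0, -1.0]]
force: [1.2, 0.6, -2.0]
opening: 0.37
gripper_force: 60.9
t: 8.63
tool_pos: [0.448, 0.0689, 0.1265]
ee_rot: [[-0.993, -0.121, -0.001], [-0.121, 0.993, -0.001], [0.001, -0.0, -1.0]]
force: [-1.2, -0.1, -2.4]
opening: 0.37
gripper_force: 60.9
[0.4824 0.1432 0.0456 0.0483]
[0.4989 0.0022 0.0451 0.0489]
```

Both neighbouring nests are found 142.0 mm apart, as they should be, which puts the station at (0.450, 0.068). I'll lower the bush there.

```bash
echo '[-0.0021,-0.0013,0,0,0,0,0.0,0,0,0.03,0,0,0,0.0,0,0,0.03,0,0,0,0.0,0,0,0.02,0,0,0,0.0,0,0,0.006,0,0,0,0.0,0,0,0,0,0,0,0.0,0,0,0,0,0,0,0.0]' | python3 steer.py
echo '[0,0,0.004,0,0,0,0.0,0,0,0,0,0,0,0.0]' | python3 steer.py
echo '[0,0,0.003,0,0,0,0.0,0,0,0,0,0,0,0.0]' | python3 steer.py
echo '[0,0,0.003,0,0,0,0.0,0,0,0,0,0,0,0.0]' | python3 steer.py
```

```text
t: 9.27
tool_pos: [0.4512, 0.0672, 0.0415]
ee_rot: [[-0.993, -0.119, 0.0], [-0.119, 0.993, -0.0], [-0.0, -0.0, -1.0]]
force: [0.6, 0.5, -3.0]
opening: 0.37
gripper_force: 61.0
t: 9.43
tool_pos: [0.4515, 0.0677, 0.0377]
ee_rot: [[-0.993, -0.119, 0.002], [-0.119, 0.993, 0.0], [-0.002, -0.0, -1.0]]
force: [0.4, -0.1, -4.1]
opening: 0.367
gripper_force: 61.0
t: 9.6
tool_pos: [0.4509, 0.0679, 0.0342]
ee_rot: [[-0.993, -0.12, 0.001], [-0.12, 0.993, 0.0], [-0.001, -0.0, -1.0]]
force: [-0.5, 1.0, -2.3]
opening: 0.372
gripper_force: 61.0
t: 9.77
tool_pos: [0.4505, 0.0679, 0.0308]
ee_rot: [[-0.993, -0.12, -0.0], [-0.12, 0.993, -0.0], [0.0, -0.0, -1.0]]
force: [-0.4, 0.2, -3.8]
opening: 0.368
gripper_force: 61.0
```

It's below the rim level with no contact, so the bush is inside the nest. Now down the last few millimetres and release.

```bash
echo '[0,0,0.002,0,0,0,0.0,0,0,0,0,0,0,0.0]' | python3 steer.py
echo '[0,0,0.0015,0,0,0,0.0,0,0,0,0,0,0,0.0]' | python3 steer.py
echo '[0,0,0,0,0,0,0.6,0,0,0,0,0,0,0.6,0,0,0,0,0,0,0.6,0,0,0,0,0,0,0.6]' | python3 steer.py
echo '[0,0,-0.03,0,0,0,0.6,0,0,-0.03,0,0,0,0.6,0,0,-0.03,0,0,0,0.6,0,0,-0.03,0,0,0,0.6,0,0,0,0,0,0,0.6,0,0,0,0,0,0,0.6]' | python3 steer.py
python3 - <<'E'
from h import *
c=camera_params("wrist");im=get_image("wrist");o=monitor.get_obs();print(o["tool_pos"])
cv2.imwrite("pics/w8f.png",im);t=get_image("top")
print("expect bore",proj("wrist",(.4505,.068,.08),c),proj("wrist",(.4505,.068,.044),c), "top",proj("top",(.4505,.068,.08)))
W=np.zeros((400,800,3),np.uint8);W[:,:400]=cv2.resize(im[180:340,200:360],(400,400));W[:,400:]=cv2.resize(t[200:280,190:270],(400,400),interpolation=2);cv2.imwrite("pics/w8.png",W)
E
```

```text
t: 9.93
tool_pos: [0.4504, 0.0679, 0.0287]
ee_rot: [[-0.993, -0.12, -0.0], [-0.12, 0.993, -0.0], [0.0, -0.0, -1.0]]
force: [0.2, -1.1, -3.0]
opening: 0.373
gripper_force: 61.0
t: 10.1
tool_pos: [0.4507, 0.0678, 0.0274]
ee_rot: [[-0.993, -0.12, 0.0], [-0.12, 0.993, -0.0], [-0.0, -0.0, -1.0]]
force: [0.1, 0.1, -3.3]
opening: 0.372
gripper_force: 61.2
t: 10.43
tool_pos: [0.4508, 0.0678, 0.0277]
ee_rot: [[-0.993, -0.12, 0.0], [-0.12, 0.993, -0.0], [-0.0, -0.0, -1.0]]
force: [0.8, -0.1, 0.3]
opening: 0.603
gripper_force: 0.0
t: 10.93
tool_pos: [0.4519, 0.068, 0.149]
ee_rot: [[-0.993, -0.12, 0.004], [-0.12, 0.993, 0.0], [-0.004, 0.0, -1.0]]
force: [0.8, 0.9, -1.0]
opening: 0.596
gripper_force: 0.0
[0.4508705  0.06786521 0.14766973]
expect bore [283.59772404 205.74694559] [283.80249512 193.73705529] top [229.2021068  235.85690827]
```

View pics/w8.png

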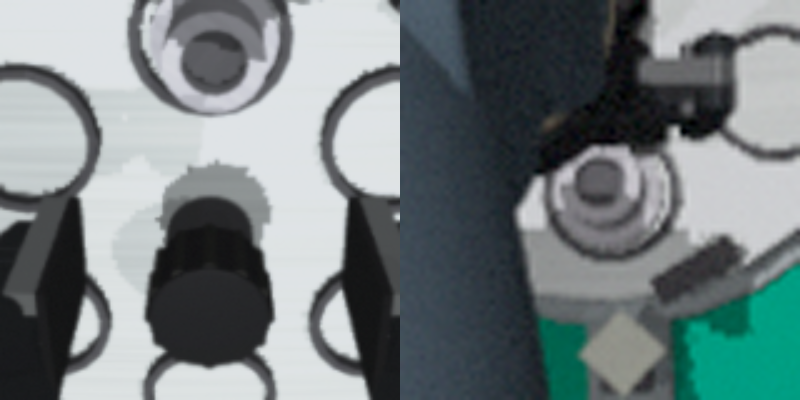

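Both views show the bush centred and flat in the nest at the arrow. Next I'll grip the knob and turn it one click, rz positive being clockwise from above.

```bash
echo '[-0.0406,0,0,0,0,0,0.75,-0.0405,0,0,0,0,0,0.75,0,0,0,0,0,0,0.75,0,0,0.035,0,0,0,0.75,0,0,0.035,0,0,0,0.75,0,0,0.02,0,0,0,0.75,0,0,0.0105,0,0,0,0.75,0,0,0,0,0,0,0.75]' | python3 steer.py
echo '[0,0,0,0,0,0,0.0,0,0,0,0,0,0,0.0,0,0,0,0,0,0,0.0,0,0,0,0,0,0,0.0]' | python3 steer.py 60
```

```text
t: 11.7
tool_pos: [0.5279, 0.0771, 0.0429]
ee_rot: [[-0.993, -0.12, -0.007], [-0.12, 0.993, -0.001], [0.007, -0.0, -1.0]]
force: [-1.1, 0.2, -0.3]
opening: 0.749
gripper_force: 0.0
t: 12.03
tool_pos: [0.5312, 0.0759, 0.0476]
ee_rot: [[-0.993, -0.119, 0.0], [-0.119, 0.993, -0.003], [-0.0, -0.003, -1.0]]
force: [-0.2, -8.4, -3.3]
opening: 0.469
gripper_force: 61.6
```

```bash
echo '[0,-0.001,0,0,0,0.1211,0.0,0,0,0,0,0,0.1211,0.0,0,0,0,0,0,0.1211,0.0,0,0,0,0,0,0.1211,0.0,0,0,0,0,0,0.1211,0.0,0,0,0,0,0,0.1211,0.0,0,0,0,0,0,0.1211,0.0,0,0,0,0,0,0.1211,0.0,0,0,0,0,0,0.1211,0.0,0,0,0,0,0,0,0.0]' | python3 steer.py
echo '[0,0,0,0,0,0,0.0,0,0,0,0,0,0,0.0]' | python3 steer.py
python3 - <<'E'
from h import *
o=monitor.get_obs();R=np.array(o["ee_rot"]);print("yaw y",np.arctan2(R[1,1],R[0,1]),o["wrist_torque"],o["qpos"])
E
```

```text
t: 12.87
tool_pos: [0.5313, 0.076, 0.0476]
ee_rot: [[-0.56, 0.828, 0.0], [0.828, 0.56, -0.001], [-0.001, -0.0, -1.0]]
force: [-1.2, -4.7, -2.1]
opening: 0.468
gripper_force: 61.0
t: 13.03
tool_pos: [0.5313, 0.076, 0.0476]
ee_rot: [[-0.569, 0.823, 0.0], [0.823, 0.569, -0.001], [-0.001, -0.0, -1.0]]
force: [-2.5, -4.7, 3.1]
opening: 0.469
gripper_force: 61.3
yaw y 0.60472282324427 [-1.20873006  0.72126782 -0.01745266] [ 1.42808332e-01  3.49837532e-01 -2.53763473e-01  9.66885803e-01
 -1.02847540e-03  1.10888158e+00]
```

```bash
echo '[0,0,0,0,0,0,0.75,0,0,0,0,0,0,0.75,0,0,0,0,0,0,0.75,0,0,-0.04,0,0,0,0.75,0,0,-0.04,0,0,0,0.75,0,0,-0.02,0,0,0,0.75]' | python3 steer.py
echo '[0,0,0,0,0,-0.1211,0.65,0,0,0,0,0,-0.1211,0.65,0,0,0,0,0,-0.1211,0.65,0,0,0,0,0,-0.1211,0.65,0,0,0,0,0,-0.1211,0.65,0,0,0,0,0,-0.1211,0.65,0,0,0,0,0,-0.1211,0.65,0,0,0,0,0,-0.1211,0.65,0,0,0,0,0,-0.1211,0.65,0,0,0,0,0,0,0.65]' | python3 steer.py
echo '[0.04,0,0,0,0,0,0.65,0.04,0,0,0,0,0,0.65,0.03,0,0,0,0,0,0.65,0,0,0,0,0,0,0.65,0,0,0,0,0,0,0.65,0,0,0,0,0,0,0.65]' | python3 steer.py
python3 nests.py w9
python3 - <<'E'
from nests import *
im,o=nests("top");cv2.imwrite("pics/t9.png",im);print("top")
for q in sorted(o):print(np.round(q,4))
E
```

```text
t: 13.53
tool_pos: [0.5328, 0.0771, 0.1512]
ee_rot: [[-0.567, 0.824, 0.004], [0.824, 0.567, 0.001], [-0.002, 0.004, -1.0]]
force: [0.9, 0.5, 0.4]
opening: 0.747
gripper_force: 0.0
t: 14.37
tool_pos: [0.5316, 0.0769, 0.1472]
ee_rot: [[-0.992, -0.127, 0.001], [-0.127, 0.992, 0.001], [-0.001, 0.0, -1.0]]
force: [0.5, -0.3, 0.3]
opening: 0.65
gripper_force: 0.0
t: 14.87
tool_pos: [0.4232, 0.0637, 0.1476]
ee_rot: [[-0.993, -0.118, 0.002], [-0.118, 0.993, 0.0], [-0.002, 0.0, -1.0]]
force: [-0.0, 0.3, 0.4]
opening: 0.648
gripper_force: 0.0
[0.4493 0.0709 0.046  0.048 ]
[ 0.6493 -0.2466  0.0494  0.0533]
top
[0.497  0.0009 0.0452 0.047 ]
[0.5791 0.0081 0.0456 0.0471]
```

The dial has clicked to about 1.085 and the empty nest is at the arrow, measured at (0.4495, 0.0709). On to the middle bush.

```bash
echo '[-0.001,-0.0353,-0.0055,0,0,0,0.65,-0.001,-0.0353,-0.0055,0,0,0,0.65,-0.001,-0.0353,-0.0055,0,0,0,0.65,-0.001,-0.0353,-0.0055,0,0,0,0.65,-0.001,-0.0353,-0.0055,0,0,0,0.65,-0.001,-0.0353,-0.0055,0,0,0,0.65,-0.001,-0.0353,-0.0055,0,0,0,0.65,-0.001,-0.0353,-0.0055,0,0,0,0.65,-0.001,-0.0353,-0.0055,0,0,0,0.65,0,0,0,0,0,0,0.65]' | python3 steer.py
echo '[0,0,0,0,0,0,0.65,0,0,0,0,0,0,0.65,0,0,0,0,0,0,0.65]' | python3 steer.py
cat > bush.py <<'E'
from h import *
import sys
def rings(name,z,lo,hi,im=None,c=None):
    c=c or camera_params(name);im=get_image(name) if im is None else im
    g=cv2.cvtColor(im,cv2.COLOR_BGR2GRAY);out=[]
    for bs,k in((21,5),(31,8),(15,4)):
      d=cv2.adaptiveThreshold(g,255,cv2.ADAPTIVE_THRESH_MEAN_C,cv2.THRESH_BINARY,bs,k)
      for e in(d,255-d):
        for q in cv2.findContours(e,cv2.RETR_LIST,cv2.CHAIN_APPROX_NONE)[0]:
          if not 20<len(q)<400: continue
          try:w=np.array([cast(name,p,z,c)[:2] for p in q[:,0].astype(float)])
          except Exception:continue
          (x,y),(a,b),_=cv2.fitEllipse((w*1e4).astype(np.float32))
          r=np.hypot(*(w-[x/1e4,y/1e4]).T)
          if lo<a/1e4<hi and lo<b/1e4<hi and r.std()/r.mean()<.09: out.append((round(x/1e4,4),round(y/1e4,4),round(a/1e4,4),round(b/1e4,4)))
    return im,sorted(set(out))
if __name__=="__main__":
    im,o=rings("wrist",float(sys.argv[2]),.017,.027);cv2.imwrite("pics/%s.png"%sys.argv[1],im)
    for q in o:
        if q[1]<-.15:print("bore",q)
    for q in rings("wrist",.012,.04,.05,im)[1]:
        if q[1]<-.15:print("flange",q)
    print(monitor.get_obs()["tool_pos"])
E
python3 bush.py w10 .032
```

```text
t: 15.8
tool_pos: [0.4712, -0.257, 0.1965]
ee_rot: [[-0.993, -0.115, 0.002], [-0.115, 0.993, -0.002], [-0.001, -0.003, -1.0]]
force: [-0.7, 0.0, -0.3]
opening: 0.649
gripper_force: 0.0
t: 16.05
tool_pos: [0.4691, -0.2502, 0.1961]
ee_rot: [[-0.993, -0.12, -0.001], [-0.12, 0.993, 0.001], [0.001, 0.001, -1.0]]
force: [1.0, 0.3, 0.4]
opening: 0.647
gripper_force: 0.0
bore (0.4916, -0.226, 0.0201, 0.0206)
bore (0.4916, -0.226, 0.0221, 0.0226)
bore (0.4916, -0.2259, 0.02, 0.0204)
bore (0.4916, -0.2259, 0.022, 0.0224)
bore (0.4917, -0.226, 0.0198, 0.0205)
bore (0.4917, -0.226, 0.0219, 0.0224)
flange (0.4921, -0.2253, 0.0447, 0.0464)
flange (0.4921, -0.2253, 0.0468, 0.0486)
flange (0.4924, -0.2253, 0.045, 0.047)
flange (0.4924, -0.2253, 0.0471, 0.0492)
[ 0.46915496 -0.24998066  0.19628155]
```

Bush A is measured at (0.4918, −0.2258). Going in to grasp it.

```bash
echo '[-0.0253,0.0213,0,0,0,0,0.65,0,0,0.04,0,0,0,0.65,0,0,0.04,0,0,0,0.65,0,0,0.04,0,0,0,0.65,0,0,0.04,0,0,0,0.65,0,0,0.03,0,0,0,0.65,0,0,0.01,0,0,0,0.65,0,0,0.01,0,0,0,0.65,0,0,0,0,0,0,0.65,0,0,0,0,0,0,0.65]' | python3 steer.py
echo '[0,0,0.003,0,0,0,0.6,0,0,0,0,0,0,0.6]' | python3 steer.py
echo '[0,0,0.003,0,0,0,0.6,0,0,0,0,0,0,0.6]' | python3 steer.py
```

```text
t: 16.93
tool_pos: [0.4926, -0.2269, -0.0122]
ee_rot: [[-0.993, -0.12, 0.001], [-0.12, 0.993, -0.001], [-0.001, -0.001, -1.0]]
force: [0.5, -0.7, 0.4]
opening: 0.65
gripper_force: 0.0
t: 17.1
tool_pos: [0.4927, -0.2273, -0.0153]
ee_rot: [[-0.993, -0.12, 0.002], [-0.12, 0.993, -0.001], [-0.002, -0.001, -1.0]]
force: [-0.1, 0.1, -0.3]
opening: 0.602
gripper_force: 0.0
t: 17.27
tool_pos: [0.4919, -0.227, -0.0191]
ee_rot: [[-0.993, -0.12, 0.001], [-0.12, 0.993, -0.0], [-0.001, -0.001, -1.0]]
force: [0.1, -0.1, 0.9]
opening: 0.6
gripper_force: 0.0
```

```bash
echo '[0,0,0,0,0,0,0.0,0,0,0,0,0,0,0.0,0,0,0,0,0,0,0.0,0,0,0,0,0,0,0.0]' | python3 steer.py 60
echo '[0,0,-0.005,0,0,0,0.0,0,0,-0.015,0,0,0,0.0,0,0,-0.035,0,0,0,0.0,0,0,-0.035,0,0,0,0.0,0,0,-0.035,0,0,0,0.0,0,0,-0.03,0,0,0,0.0,0,0,0,0,0,0,0.0,0,0,0,0,0,0,0.0]' | python3 steer.py
```

```text
t: 17.6
tool_pos: [0.4918, -0.227, -0.0188]
ee_rot: [[-0.993, -0.12, 0.0], [-0.12, 0.993, -0.0], [-0.0, -0.001, -1.0]]
force: [-1.5, 0.3, 5.3]
opening: 0.37
gripper_force: 58.9
t: 18.27
tool_pos: [0.4926, -0.2272, 0.1372]
ee_rot: [[-0.993, -0.12, 0.003], [-0.12, 0.993, -0.001], [-0.003, -0.002, -1.0]]
force: [0.2, 0.1, -2.9]
opening: 0.371
gripper_force: 60.1
```

```bash
echo '[0.0008,0.0334,0,0,0,0,0.0,0.0008,0.0334,0,0,0,0,0.0,0.0008,0.0334,0,0,0,0,0.0,0.0008,0.0334,0,0,0,0,0.0,0.0008,0.0334,0,0,0,0,0.0,0.0008,0.0334,0,0,0,0,0.0,0.0007,0.0334,0,0,0,0,0.0,0.0007,0.0334,0,0,0,0,0.0,0.0007,0.0334,0,0,0,0,0.0,0,0,0,0,0,0,0.0]' | python3 steer.py
echo '[0,0,0.035,0,0,0,0.0,0,0,0.03,0,0,0,0.0,0,0,0.02,0,0,0,0.0,0,0,0.01,0,0,0,0.0,0,0,0,0,0,0,0.0,0,0,0,0,0,0,0.0,0,0,0,0,0,0,0.0]' | python3 steer.py
```

```text
t: 19.1
tool_pos: [0.4466, 0.0752, 0.1339]
ee_rot: [[-0.992, -0.124, -0.003], [-0.124, 0.992, 0.001], [0.003, 0.002, -1.0]]
force: [0.7, -0.4, -2.0]
opening: 0.371
gripper_force: 60.4
t: 19.68
tool_pos: [0.4488, 0.0707, 0.0406]
ee_rot: [[-0.993, -0.12, -0.0], [-0.12, 0.993, -0.0], [0.0, -0.0, -1.0]]
force: [-0.3, -0.1, -1.7]
opening: 0.368
gripper_force: 60.5
```

```bash
echo '[-0.0009,0,0.006,0,0,0,0.0,0,0,0.006,0,0,0,0.0,0,0,0,0,0,0,0.0]' | python3 steer.py
echo '[0,0,0.003,0,0,0,0.0,0,0,0,0,0,0,0.0]' | python3 steer.py
echo '[0,0,0.003,0,0,0,0.0,0,0,0,0,0,0,0.0,0,0,0,0,0,0,0.0]' | python3 steer.py
echo '[0,0,0.0012,0,0,0,0.0,0,0,0,0,0,0,0.0,0,0,0,0,0,0,0.0]' | python3 steer.py
```

```text
t: 19.93
tool_pos: [0.4493, 0.0708, 0.0278]
ee_rot: [[-0.993, -0.12, -0.001], [-0.12, 0.993, -0.0], [0.001, -0.0, -1.0]]
force: [-0.0, -0.3, -2.3]
opening: 0.369
gripper_force: 60.5
t: 20.1
tool_pos: [0.4494, 0.0709, 0.0252]
ee_rot: [[-0.993, -0.12, -0.0], [-0.12, 0.993, -0.0], [0.0, -0.0, -1.0]]
force: [-0.7, -0.5, -2.5]
opening: 0.37
gripper_force: 60.5
t: 20.35
tool_pos: [0.4496, 0.0709, 0.0225]
ee_rot: [[-0.993, -0.12, -0.0], [-0.12, 0.993, -0.0], [0.0, -0.0, -1.0]]
force: [-0.9, 0.1, -2.5]
opening: 0.369
gripper_force: 60.5
t: 20.6
tool_pos: [0.4496, 0.0709, 0.0213]
ee_rot: [[-0.993, -0.12, -0.0], [-0.12, 0.993, -0.0], [0.0, -0.0, -1.0]]
force: [0.5, -0.7, -2.7]
opening: 0.373
gripper_force: 60.5
```

```bash
echo '[0,0,0,0,0,0,0.6,0,0,0,0,0,0,0.6,0,0,0,0,0,0,0.6,0,0,0,0,0,0,0.6,0,0,-0.03,0,0,0,0.6,0,0,-0.032,0,0,0,0.6,0,0,-0.032,0,0,0,0.6,0,0,-0.032,0,0,0,0.6,0,0,0,0,0,0,0.75,0,0,0,0,0,0,0.75]' | python3 steer.py
python3 - <<'E'
from bush import *
c=camera_params("wrist");im,o=rings("wrist",.072,.018,.026,c=c);print("bore28",[q for q in o if q[0]<.48])
print("flange",[q for q in rings("wrist",.052,.042,.051,im,c)[1] if q[0]<.47]);print(monitor.get_obs()["tool_pos"])
print("tray",[q for q in rings("top",.024,.017,.028)[1] if q[1]<-.15])
E
```

```text
t: 21.43
tool_pos: [0.451, 0.0711, 0.1491]
ee_rot: [[-0.993, -0.12, 0.004], [-0.12, 0.993, 0.001], [-0.004, 0.0, -1.0]]
force: [-0.4, 0.1, -0.3]
opening: 0.753
gripper_force: 0.0
bore28 []
flange [(0.4484, 0.071, 0.0466, 0.0492), (0.4488, 0.071, 0.0458, 0.0489), (0.4488, 0.071, 0.0479, 0.0506), (0.4491, 0.0711, 0.0454, 0.0481), (0.4492, 0.0712, 0.0477, 0.0493), (0.4493, 0.0711, 0.047, 0.0496)]
[0.44999875 0.07097103 0.14773159]
tray [(0.4166, -0.3123, 0.0192, 0.0196), (0.4167, -0.3123, 0.0232, 0.0235)]
```

Placed. Now the second click.

```bash
echo '[-0.0409,-0.0024,0,0,0,0,0.75,-0.0409,-0.0023,0,0,0,0,0.75,0,0,0,0,0,0,0.75,0,0,0.035,0,0,0,0.75,0,0,0.035,0,0,0,0.75,0,0,0.02,0,0,0,0.75,0,0,0.0105,0,0,0,0.75,0,0,0,0,0,0,0.75]' | python3 steer.py
echo '[0,0,0,0,0,0,0.0,0,0,0,0,0,0,0.0,0,0,0,0,0,0,0.0,0,0,0,0,0,0,0.0]' | python3 steer.py 60
echo '[0,0,0,0,0,0.117,0.0,0,0,0,0,0,0.117,0.0,0,0,0,0,0,0.117,0.0,0,0,0,0,0,0.117,0.0,0,0,0,0,0,0.117,0.0,0,0,0,0,0,0.117,0.0,0,0,0,0,0,0.117,0.0,0,0,0,0,0,0.117,0.0,0,0,0,0,0,0.117,0.0,0,0,0,0,0,0,0.0]' | python3 steer.py
echo '[0,0,0,0,0,0,0.0,0,0,0,0,0,0,0.0]' | python3 steer.py
```

```text
t: 22.2
tool_pos: [0.5283, 0.0756, 0.0428]
ee_rot: [[-0.993, -0.12, -0.007], [-0.12, 0.993, -0.001], [0.007, -0.0, -1.0]]
force: [-0.7, 0.6, 0.1]
opening: 0.746
gripper_force: 0.0
t: 22.53
tool_pos: [0.5316, 0.076, 0.0474]
ee_rot: [[-0.993, -0.12, 0.001], [-0.12, 0.993, -0.0], [-0.001, -0.0, -1.0]]
force: [-1.0, -1.2, -2.4]
opening: 0.47
gripper_force: 61.3
t: 23.37
tool_pos: [0.5315, 0.0758, 0.0474]
ee_rot: [[-0.591, 0.807, 0.001], [0.807, 0.591, -0.001], [-0.001, 0.0, -1.0]]
force: [-1.1, -2.3, 1.0]
opening: 0.469
gripper_force: 61.8
t: 23.53
tool_pos: [0.5315, 0.0758, 0.0474]
ee_rot: [[-0.599, 0.801, 0.001], [0.801, 0.599, -0.001], [-0.001, 0.0, -1.0]]
force: [-3.7, -3.9, 4.6]
opening: 0.469
gripper_force: 62.2
```

```bash
echo '[0,0,0,0,0,0,0.75,0,0,0,0,0,0,0.75,0,0,0,0,0,0,0.75,0,0,-0.04,0,0,0,0.75,0,0,-0.04,0,0,0,0.75,0,0,-0.02,0,0,0,0.75]' | python3 steer.py
echo '[0,0,0,0,0,-0.117,0.65,0,0,0,0,0,-0.117,0.65,0,0,0,0,0,-0.117,0.65,0,0,0,0,0,-0.117,0.65,0,0,0,0,0,-0.117,0.65,0,0,0,0,0,-0.117,0.65,0,0,0,0,0,-0.117,0.65,0,0,0,0,0,-0.117,0.65,0,0,0,0,0,-0.117,0.65,0,0,0,0,0,0,0.65]' | python3 steer.py
echo '[0.04,0,0,0,0,0,0.65,0.04,0,0,0,0,0,0.65,0.03,0,0,0,0,0,0.65,0,0,0,0,0,0,0.65,0,0,0,0,0,0,0.65,0,0,0,0,0,0,0.65]' | python3 steer.py
python3 nests.py w11
python3 - <<'E'
from nests import *
im,o=nests("top");cv2.imwrite("pics/t11.png",im);print("top")
for q in sorted(o):print(np.round(q,4), np.degrees(np.arctan2(q[1]-.0761,q[0]-.5326)).round(1))
E
```

```text
t: 24.03
tool_pos: [0.5329, 0.0765, 0.1508]
ee_rot: [[-0.596, 0.803, 0.004], [0.803, 0.596, 0.001], [-0.002, 0.004, -1.0]]
force: [1.8, -0.6, 0.4]
opening: 0.751
gripper_force: 0.0
t: 24.87
tool_pos: [0.5316, 0.0763, 0.1469]
ee_rot: [[-0.992, -0.126, 0.0], [-0.126, 0.992, 0.0], [-0.0, 0.0, -1.0]]
force: [-1.0, 0.1, 0.6]
opening: 0.652
gripper_force: 0.0
t: 25.37
tool_pos: [0.4234, 0.0631, 0.1474]
ee_rot: [[-0.993, -0.118, 0.002], [-0.118, 0.993, 0.0], [-0.002, 0.0, -1.0]]
force: [-0.2, 0.9, 0.7]
opening: 0.651
gripper_force: 0.0
[0.4494 0.0712 0.0461 0.048 ]
top
[0.4971 0.0008 0.0442 0.0476] -115.3
[0.5791 0.0081 0.0456 0.0472] -55.7
[ 0.6739 -0.2834  0.0434  0.0481] -68.5
```

```bash
echo '[0.005,-0.0389,-0.005,0,0,0,0.65,0.005,-0.0389,-0.005,0,0,0,0.65,0.005,-0.0389,-0.005,0,0,0,0.65,0.005,-0.0389,-0.005,0,0,0,0.65,0.005,-0.0389,-0.005,0,0,0,0.65,0.005,-0.0389,-0.005,0,0,0,0.65,0.005,-0.0389,-0.005,0,0,0,0.65,0.005,-0.0389,-0.005,0,0,0,0.65,0.005,-0.0389,-0.005,0,0,0,0.65,0,0,0,0,0,0,0.65]' | python3 steer.py
echo '[0,0,0,0,0,0,0.65,0,0,0,0,0,0,0.65,0,0,0,0,0,0,0.65]' | python3 steer.py
python3 bush.py w12 .024
```

```text
t: 26.3
tool_pos: [0.4208, -0.297, 0.1918]
ee_rot: [[-0.993, -0.115, 0.001], [-0.115, 0.993, -0.003], [-0.001, -0.003, -1.0]]
force: [-1.4, 1.2, -0.8]
opening: 0.648
gripper_force: 0.0
t: 26.55
tool_pos: [0.4197, -0.2894, 0.1914]
ee_rot: [[-0.993, -0.12, -0.001], [-0.12, 0.993, 0.001], [0.001, 0.001, -1.0]]
force: [0.9, -0.5, -0.8]
opening: 0.651
gripper_force: 0.0
bore (0.4155, -0.3104, 0.0205, 0.0206)
bore (0.4155, -0.3104, 0.0224, 0.0226)
bore (0.4155, -0.3103, 0.0226, 0.0231)
bore (0.4155, -0.3102, 0.0206, 0.0211)
bore (0.4156, -0.3103, 0.0208, 0.021)
bore (0.4156, -0.3103, 0.0227, 0.023)
[ 0.41974862 -0.28913082  0.19158908]
```

```bash
echo '[0.0067,-0.0206,0,0,0,0,0.6,0,0,0.04,0,0,0,0.6,0,0,0.04,0,0,0,0.6,0,0,0.04,0,0,0,0.6,0,0,0.04,0,0,0,0.6,0,0,0.03,0,0,0,0.6,0,0,0.0126,0,0,0,0.6,0,0,0.005,0,0,0,0.6,0,0,0,0,0,0,0.6,0,0,0,0,0,0,0.6]' | python3 steer.py
echo '[0,0,0.002,0,0,0,0.55,0,0,0,0,0,0,0.55,0,0,0,0,0,0,0.55]' | python3 steer.py
echo '[0,0,0.002,0,0,0,0.5,0,0,0,0,0,0,0.5,0,0,0,0,0,0,0.5]' | python3 steer.py
echo '[0,0,0.0015,0,0,0,0.48,0,0,0,0,0,0,0.48,0,0,0,0,0,0,0.48]' | python3 steer.py
```

```text
t: 27.43
tool_pos: [0.4162, -0.3112, -0.0149]
ee_rot: [[-0.993, -0.121, 0.001], [-0.121, 0.993, -0.001], [-0.001, -0.001, -1.0]]
force: [0.6, -0.1, -0.4]
opening: 0.595
gripper_force: 0.0
t: 27.68
tool_pos: [0.4159, -0.3117, -0.0168]
ee_rot: [[-0.993, -0.12, 0.001], [-0.12, 0.993, -0.001], [-0.001, -0.001, -1.0]]
force: [-0.6, -0.5, -1.0]
opening: 0.549
gripper_force: 0.0
t: 27.93
tool_pos: [0.4153, -0.3114, -0.0197]
ee_rot: [[-0.993, -0.12, 0.0], [-0.12, 0.993, -0.0], [-0.0, -0.0, -1.0]]
force: [-0.3, 0.8, -0.4]
opening: 0.498
gripper_force: 0.0
t: 28.18
tool_pos: [0.4153, -0.3113, -0.0214]
ee_rot: [[-0.993, -0.12, -0.0], [-0.12, 0.993, 0.0], [0.0, 0.0, -1.0]]
force: [0.6, -0.1, -0.1]
opening: 0.48
gripper_force: 0.0
```

```bash
echo '[0,0,0.002,0,0,0,0.48,0,0,0,0,0,0,0.48,0,0,0,0,0,0,0.48]' | python3 steer.py
echo '[0,0,0,0,0,0,0.0,0,0,0,0,0,0,0.0,0,0,0,0,0,0,0.0]' | python3 steer.py 60
echo '[0,0,-0.005,0,0,0,0.0,0,0,-0.015,0,0,0,0.0,0,0,-0.01,0,0,0,0.0,0,0,0,0,0,0,0.0,0,0,0,0,0,0,0.0]' | python3 steer.py
python3 - <<'E'
from h import *
im=get_image("wrist");cv2.imwrite("pics/w13.png",cv2.resize(im[200:330,220:350],(500,500),interpolation=2))
E
```

```text
t: 28.43
tool_pos: [0.4152, -0.3113, -0.0234]
ee_rot: [[-0.993, -0.12, -0.0], [-0.12, 0.993, 0.0], [0.0, 0.0, -1.0]]
force: [0.7, -0.0, -0.1]
opening: 0.48
gripper_force: 0.0
t: 28.68
tool_pos: [0.4153, -0.3114, -0.0229]
ee_rot: [[-0.993, -0.12, 0.0], [-0.12, 0.993, -0.0], [-0.0, -0.0, -1.0]]
force: [-2.0, 0.7, 5.1]
opening: 0.366
gripper_force: 59.0
t: 29.1
tool_pos: [0.4158, -0.3117, 0.0072]
ee_rot: [[-0.993, -0.12, 0.001], [-0.12, 0.993, -0.001], [-0.001, -0.001, -1.0]]
force: [-0.5, 0.4, -3.0]
opening: 0.366
gripper_force: 59.6
```

View pics/w13.png

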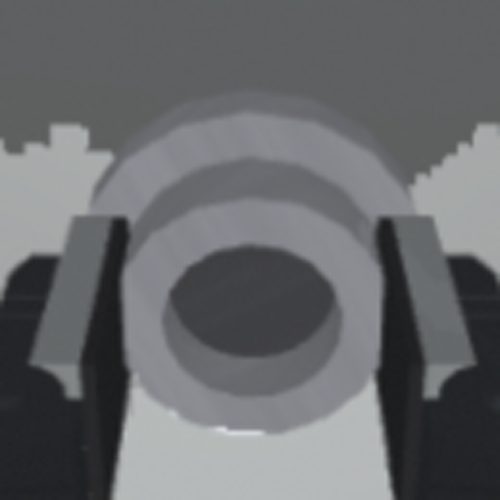

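The bush is held level and upright with its underside at TCP + 27 mm. Carrying it to the nest.

```bash
echo '[0,0,-0.035,0,0,0,0.0,0,0,-0.035,0,0,0,0.0,0,0,-0.035,0,0,0,0.0,0,0,-0.015,0,0,0,0.0]' | python3 steer.py 90
echo '[-0.008,0.0376,0,0,0,0,0.0,-0.008,0.0376,0,0,0,0,0.0,-0.008,0.0376,0,0,0,0,0.0,-0.008,0.0376,0,0,0,0,0.0,-0.008,0.0376,0,0,0,0,0.0,-0.008,0.0376,0,0,0,0,0.0,-0.008,0.0376,0,0,0,0,0.0,-0.008,0.0376,0,0,0,0,0.0,-0.008,0.0376,0,0,0,0,0.0,-0.008,0.0376,0,0,0,0,0.0]' | python3 steer.py
echo '[0,0,0.035,0,0,0,0.0,0,0,0.03,0,0,0,0.0,0,0,0.02,0,0,0,0.0,0,0,0.005,0,0,0,0.0,0,0,0,0,0,0,0.0,0,0,0,0,0,0,0.0,0,0,0,0,0,0,0.0]' | python3 steer.py
```

```text
t: 29.48
tool_pos: [0.4164, -0.3121, 0.1302]
ee_rot: [[-0.993, -0.12, 0.003], [-0.12, 0.993, -0.002], [-0.003, -0.003, -1.0]]
force: [1.2, 0.4, -1.8]
opening: 0.353
gripper_force: 89.4
t: 30.32
tool_pos: [0.4491, 0.0734, 0.1261]
ee_rot: [[-0.993, -0.12, -0.001], [-0.12, 0.993, -0.0], [0.001, -0.0, -1.0]]
force: [0.6, 0.4, -1.7]
opening: 0.351
gripper_force: 89.8
t: 30.9
tool_pos: [0.4507, 0.0715, 0.0379]
ee_rot: [[-0.993, -0.119, 0.002], [-0.119, 0.993, 0.0], [-0.002, -0.0, -1.0]]
force: [0.1, -0.4, -1.6]
opening: 0.351
gripper_force: 90.0
```

```bash
echo '[0.0008,-0.0004,0.006,0,0,0,0.0,0,0,0.006,0,0,0,0.0,0,0,0,0,0,0,0.0,0,0,0,0,0,0,0.0]' | python3 steer.py
echo '[0,0,0.003,0,0,0,0.0,0,0,0,0,0,0,0.0,0,0,0,0,0,0,0.0]' | python3 steer.py
echo '[0,0,0.003,0,0,0,0.0,0,0,0,0,0,0,0.0,0,0,0,0,0,0,0.0]' | python3 steer.py
echo '[0,0,0.0025,0,0,0,0.0,0,0,0,0,0,0,0.0,0,0,0,0,0,0,0.0]' | python3 steer.py
```

```text
t: 31.23
tool_pos: [0.4487, 0.0709, 0.0245]
ee_rot: [[-0.993, -0.12, -0.0], [-0.12, 0.993, -0.0], [0.0, -0.0, -1.0]]
force: [-0.8, 0.1, -2.4]
opening: 0.353
gripper_force: 90.0
t: 31.48
tool_pos: [0.4489, 0.071, 0.0217]
ee_rot: [[-0.993, -0.12, -0.0], [-0.12, 0.993, -0.0], [0.0, -0.0, -1.0]]
force: [0.1, -0.9, -2.1]
opening: 0.354
gripper_force: 90.0
t: 31.73
tool_pos: [0.4488, 0.071, 0.0186]
ee_rot: [[-0.993, -0.12, -0.0], [-0.12, 0.993, -0.0], [0.0, -0.0, -1.0]]
force: [-0.1, 0.5, -2.6]
opening: 0.357
gripper_force: 90.0
t: 31.98
tool_pos: [0.4492, 0.0711, 0.0172]
ee_rot: [[-0.993, -0.12, 0.001], [-0.12, 0.993, 0.0], [-0.001, -0.0, -1.0]]
force: [-4.4, -0.8, 14.3]
opening: 0.353
gripper_force: 91.8
```

Contact with the floor felt at the expected height. Releasing and checking.

```bash
echo '[0,0,0,0,0,0,0.55,0,0,0,0,0,0,0.55,0,0,0,0,0,0,0.55,0,0,0,0,0,0,0.55,0,0,-0.03,0,0,0,0.55,0,0,-0.034,0,0,0,0.55,0,0,-0.034,0,0,0,0.55,0,0,-0.034,0,0,0,0.55,0,0,0,0,0,0,0.6,0,0,0,0,0,0,0.6]' | python3 steer.py 60
python3 - <<'E'
from bush import *
c=camera_params("wrist");im,o=rings("wrist",.064,.018,.026,c=c);cv2.imwrite("pics/w14.png",im);print("bore20",[q for q in o if q[0]<.48])
print("rings",[q for q in rings("wrist",.05,.042,.053,im,c)[1] if q[0]<.47]);o=monitor.get_obs();R=np.array(o["ee_rot"]);p=np.array(o["tool_pos"]);print(p)
a=np.array([.5314,.076,0]);u=np.array([-.1184,.993,0])
for r,z in((.09,.147),(.185,.058)):print(r,R.T@(a+u*r+[0,0,z]-p))
t=get_image("top");cv2.imwrite("pics/t14.png",t)
m=(t.max(2)<45).astype(np.uint8)[175:225,140:180];k,l,st,ce=cv2.connectedComponentsWithStats(m);print(st[1:],ce[1:]+[140,175]);print(proj("top",(.5154,.2101,.107)))
E
```

```text
t: 32.82
tool_pos: [0.4503, 0.0713, 0.1499]
ee_rot: [[-0.993, -0.12, 0.004], [-0.12, 0.993, 0.001], [-0.004, 0.0, -1.0]]
force: [0.1, -1.1, 0.4]
opening: 0.6
gripper_force: 0.0
bore20 [(0.4491, 0.0735, 0.0224, 0.0229)]
rings [(0.4485, 0.0721, 0.047, 0.0486), (0.4487, 0.072, 0.0482, 0.0504), (0.449, 0.0722, 0.0458, 0.048), (0.4492, 0.0722, 0.0472, 0.0496)]
[0.44924953 0.07108167 0.14846385]
0.09 [-0.08228207  0.08503608  0.00155499]
0.185 [-0.08232448  0.18004191  0.09055218]
[] []
[161.44824272 196.78389232]
```

All three bushes are in. Next I'll push the pawl ball outwards with closed fingers, starting from the dial side.

```bash
echo '[-0.0206,0.0213,0,0,0,0,0.0,-0.0206,0.0213,0,0,0,0,0.0,-0.0206,0.0213,0,0,0,0,0.0,-0.0205,0.0211,0,0,0,0,0.0,0,0,0,0,0,0,0.0,0,0,0.04,0,0,0,0.0,0,0,0.03,0,0,0,0.0,0,0,0.02,0,0,0,0.0,0,0,0,0,0,0,0.0,0,0,0,0,0,0,0.0]' | python3 steer.py
echo '[0,0.01,0,0,0,0,0.0,0,0.01,0,0,0,0,0.0,0,0.008,0,0,0,0,0.0,0,0.008,0,0,0,0,0.0]' | python3 steer.py
echo '[0,0.008,0,0,0,0,0.0,0,0.008,0,0,0,0,0.0,0,0.008,0,0,0,0,0.0]' | python3 steer.py
echo '[0,0.008,0,0,0,0,0.0,0,0.008,0,0,0,0,0.0,0,0.008,0,0,0,0,0.0,0,0.008,0,0,0,0,0.0,0,0.006,0,0,0,0,0.0,0,0,0,0,0,0,0.0,0,0,0,0,0,0,0.0]' | python3 steer.py
```

```text
t: 33.75
tool_pos: [0.5188, 0.1646, 0.0567]
ee_rot: [[-0.993, -0.12, -0.004], [-0.12, 0.993, -0.001], [0.004, -0.001, -1.0]]
force: [-0.6, -0.2, 0.7]
opening: -0.0
gripper_force: 0.0
t: 34.08
tool_pos: [0.5168, 0.2025, 0.0595]
ee_rot: [[-0.993, -0.12, 0.002], [-0.12, 0.993, 0.001], [-0.002, 0.001, -1.0]]
force: [-0.4, -0.1, -0.1]
opening: 0.005
gripper_force: 0.3
t: 34.33
tool_pos: [0.5149, 0.2234, 0.0625]
ee_rot: [[-0.993, -0.119, 0.006], [-0.119, 0.993, -0.004], [-0.005, -0.005, -1.0]]
force: [3.1, -17.0, 42.7]
opening: 0.0
gripper_force: 20.9
t: 34.92
tool_pos: [0.5141, 0.2682, 0.0635]
ee_rot: [[-0.992, -0.122, 0.012], [-0.122, 0.993, 0.009], [-0.013, 0.008, -1.0]]
force: [4.7, 9.8, 26.2]
opening: 0.001
gripper_force: 14.8
```

The tool felt 25–40 N upwards, so the fingertip rode over the ball or arm. I'll lift clear and locate the ball.

```bash
echo '[0,0,-0.03,0,0,0,0.0,0,0,-0.03,0,0,0,0.0,0,0,-0.03,0,0,0,0.0,0,-0.04,0,0,0,0,0.0,0,-0.04,0,0,0,0,0.0,0,-0.04,0,0,0,0,0.0,0,-0.04,0,0,0,0,0.0,0,0,0,0,0,0,0.0,0,0,0,0,0,0,0.0]' | python3 steer.py
python3 - <<'E'
from h import *
a=np.array([.5314,.076,0]);u=np.array([-.1184,.993,0])
for n in("top","scene","wrist"):
    c=camera_params(n);print(n,[ (lab,proj(n,a+u*r+[0,0,z],c).round(1)) for lab,r,z in(("down",.135,.107),("over",.2265,.07),("hinge",.17,.062))])
    im=get_image(n);cv2.imwrite(f"pics/p_{n}.png",im)
t=cv2.imread("pics/p_top.png");t0=cv2.imread("pics/top0.png")
print(t[190:222:2,130:180:2].max(2));print(t0[190:222:2,130:180:2].max(2))
E
```

```text
t: 35.67
tool_pos: [0.5281, 0.1025, 0.1486]
ee_rot: [[-0.993, -0.117, 0.0], [-0.117, 0.993, 0.0], [-0.0, 0.0, -1.0]]
force: [0.0, -0.1, 0.4]
opening: 0.0
gripper_force: 0.0
top [('down', array([161.5, 196.8])), ('over', array([122.9, 202.6])), ('hinge', array([150.8, 202.4]))]
scene [('down', array([364.7, 191.1])), ('over', array([391.3, 193.3])), ('hinge', array([373.1, 199.6]))]
wrist [('down', array([422.6, 219. ])), ('over', array([490.6, 205.3])), ('hinge', array([437.7, 202.3]))]
[[112 113 108 109 109 110 108 106 106 103 107 103 101 101  97  97  93  95
   92  85  88  83  81  82  72]
 [113 111 109 109 113 110 109 106 106 108 108 100 102 102  98  96  95  93
   90  92  91  86  81  78  71]
 [110 108 111 109 113 111 112 108 104 105 102 100 102 103  99  95  92  97
   93  90  87  82  84  76  74]
 [111 113 109 109 109 109 108 107 105 106 105 100 105 104  99  97  97  93
   91  88  84  84  80  74  73]
 [114 113 113 108 110 112 109 107 108 108 104  99 100 101  99  98  98  95
   87  91  83  86  81  76  77]
 [113 113 112 112 111 110 107 104 105 105 106 102 103 100  98  97  94  92
   88  88
[... 2053 characters left out ...]
74  77  79  79  68  32  73  78 116 117
  113 116 115 115 126 132 160]
 [125 125 126 124 123 125 132 123  61  46 107  77  24  27  29  51  98  91
   61  63  65  79 147 182 182]
 [126 125 122 129 126 126 130 130 128  89  32  37  23  23  28  25  47  63
   70  74  78  81 134 183 183]
 [127 127 125 124 124 125 132 129 128 129 110  38  27  27  31  34  58  99
  103  77  83  83 119 181 183]
 [126 125 124 123 124 127 130 127 127 125 127 105  77  78  78  78 126 126
  128  77  79  77 109 180 181]
 [126 123 125 123 125 124 132 129 131 127 127  79  80  77  79  76 129 124
  123  84  74  71 111 182 182]
 [124 125 128 124 128 124 107 107  93  93  79  80  78  63  62  60  59  66
   93  95  92  66 104 150 182]]
```

Run:
```python
import cv2,numpy as np
s=cv2.imread("pics/p_scene.png");w=cv2.imread("pics/p_wrist.png")
W=np.zeros((600,800,3),np.uint8)
W[:400,:400]=cv2.resize(s[160:240,330:410],(400,400),interpolation=2)
W[:400,400:]=cv2.resize(w[140:280,380:520],(400,400),interpolation=2)
W[400:,:800]=cv2.resize(s[170:270,250:450],(400,200)).repeat(2,1)[:, :800]
cv2.imwrite("pics/w15.png",W)
```

View pics/w15.png

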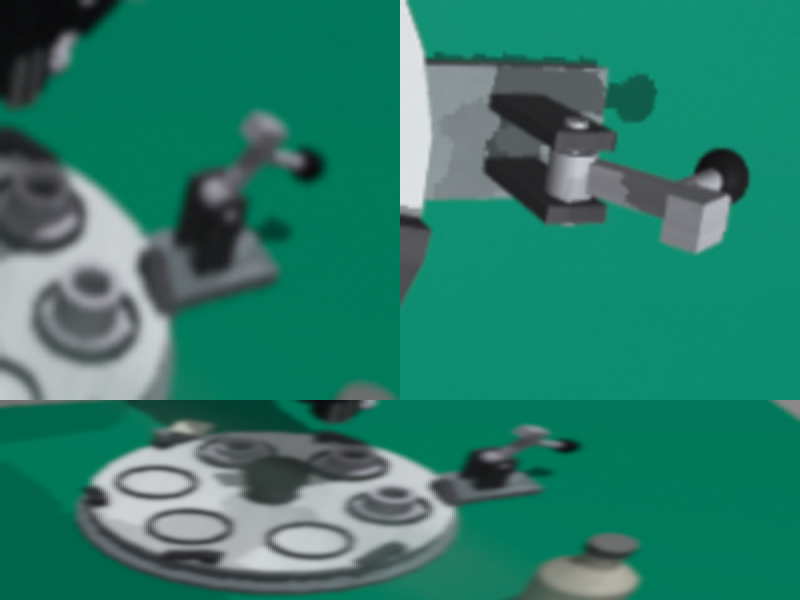

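The pawl is flipped right over, with its ball at scene (391,193) where the over position predicts (391.3,193.3). All the bushes sit well. I'll grip the knob and turn the dial back home by about 2.13 rad.

```bash
echo '[0,-0.0267,0,0,0,0,0.75,0,0,0,0,0,0,0.75,0,0,0,0,0,0,0.75,0,0,0,0,0,0,0.75,0,0,0.035,0,0,0,0.75,0,0,0.035,0,0,0,0.75,0,0,0.02,0,0,0,0.75,0,0,0.0105,0,0,0,0.75,0,0,0,0,0,0,0.75,0,0,0,0,0,0,0.75]' | python3 steer.py
echo '[0,0,0,0,0,0,0.0,0,0,0,0,0,0,0.0,0,0,0,0,0,0,0.0,0,0,0,0,0,0,0.0]' | python3 steer.py 50
echo '[0,0,0,0,0,-0.119,0.0,0,0,0,0,0,-0.119,0.0,0,0,0,0,0,-0.119,0.0,0,0,0,0,0,-0.119,0.0,0,0,0,0,0,-0.119,0.0,0,0,0,0,0,-0.119,0.0,0,0,0,0,0,-0.119,0.0,0,0,0,0,0,-0.119,0.0,0,0,0,0,0,-0.119,0.0]' | python3 steer.py
echo '[0,0,0,0,0,-0.119,0.0,0,0,0,0,0,-0.119,0.0,0,0,0,0,0,-0.119,0.0,0,0,0,0,0,-0.119,0.0,0,0,0,0,0,-0.119,0.0,0,0,0,0,0,-0.119,0.0,0,0,0,0,0,-0.119,0.0,0,0,0,0,0,-0.07,0.0,0,0,0,0,0,0,0.0]' | python3 steer.py
echo '[0,0,0,0,0,-0.06,0.0,0,0,0,0,0,-0.06,0.0,0,0,0,0,0,0,0.0,0,0,0,0,0,0,0.0]' | python3 steer.py
python3 - <<'E'
from h import *
o=monitor.get_obs();R=np.array(o["ee_rot"]);print("yaw y",np.arctan2(R[1,1],R[0,1]),o["wrist_torque"],o["qpos"].round(3))
E
```

```text
t: 36.65
tool_pos: [0.5307, 0.0781, 0.0475]
ee_rot: [[-0.993, -0.121, -0.001], [-0.121, 0.993, -0.0], [0.001, 0.0, -1.0]]
force: [0.0, 1.0, -0.4]
opening: 0.75
gripper_force: 0.0
t: 36.98
tool_pos: [0.5323, 0.076, 0.0496]
ee_rot: [[-0.993, -0.119, 0.003], [-0.119, 0.993, -0.003], [-0.003, -0.003, -1.0]]
force: [-0.8, -6.8, 6.8]
opening: 0.473
gripper_force: 50.1
t: 37.73
tool_pos: [0.5317, 0.0767, 0.0496]
ee_rot: [[-0.366, -0.931, 0.002], [-0.931, 0.366, -0.001], [0.0, -0.003, -1.0]]
force: [-3.6, -3.1, 7.1]
opening: 0.469
gripper_force: 50.3
t: 38.48
tool_pos: [0.531, 0.0767, 0.0496]
ee_rot: [[0.504, -0.864, 0.001], [-0.864, -0.504, -0.001], [0.001, -0.001, -1.0]]
force: [-5.7, -4.4, 10.4]
opening: 0.474
gripper_force: 50.6
t: 38.82
tool_pos: [0.5309, 0.0767, 0.0496]
ee_rot: [[0.6, -0.8, 0.001], [-0.8, -0.6, -0.001], [0.001, -0.0, -1.0]]
force: [-6.2, -5.5, 9.9]
opening: 0.475
gripper_force: 50.6
yaw y -2.4981299566483197 [-0.59868206  0.88808679  0.10262228] [ 1.44e-01  3.47e-01 -2.52e-01  9.70e-01 -1.00e-03 -2.07e+00]
```

```bash
echo '[0,0,0,0,0,-0.04,0.0,0,0,0,0,0,0,0.0,0,0,0,0,0,0,0.0]' | python3 steer.py
python3 - <<'E'
from h import *
o=monitor.get_obs();R=np.array(o["ee_rot"]);print("yaw y",np.arctan2(R[1,1],R[0,1]),o["wrist_torque"])
E
echo '[0,0,0,0,0,0,0.75,0,0,0,0,0,0,0.75,0,0,0,0,0,0,0.75,0,0,-0.04,0,0,0,0.75,0,0,-0.04,0,0,0,0.75,0,0,-0.03,0,0,0,0.75,0,0,0,0,0,0,0.75]' | python3 steer.py
python3 - <<'E'
from nests import *
from bush import rings
im,o=nests("wrist");cv2.imwrite("pics/w16.png",im)
for q in sorted(o):print(np.round(q,4), np.degrees(np.arctan2(q[1]-.0765,q[0]-.5314)).round(1))
im,o=nests("top");cv2.imwrite("pics/t16.png",im)
for q in sorted(o):print("top",np.round(q,4), np.degrees(np.arctan2(q[1]-.0761,q[0]-.5326)).round(1))
print(monitor.get_obs()["tool_pos"])
for z in(.08,.072,.064):print([q for q in rings("scene",z,.015,.03)[1] if .4<q[0]<.65 and -.02<q[1]<.18])
E
```

```text
t: 39.07
tool_pos: [0.5309, 0.0767, 0.0495]
ee_rot: [[0.631, -0.775, 0.001], [-0.775, -0.631, -0.001], [0.001, -0.0, -1.0]]
force: [-7.1, -5.1, 10.3]
opening: 0.473
gripper_force: 50.6
yaw y -2.4582412954354775 [-0.59659     0.91150088  0.1968276 ]
t: 39.65
tool_pos: [0.5345, 0.0779, 0.1641]
ee_rot: [[0.631, -0.775, 0.01], [-0.775, -0.632, 0.001], [0.005, -0.008, -1.0]]
force: [1.0, 0.3, -0.6]
opening: 0.75
gripper_force: 0.0
[0.4842 0.1447 0.0452 0.0472] 124.7
[0.4954 0.0031 0.0478 0.0509] -116.1
[0.5657 0.1517 0.0462 0.0473] 65.5
[0.5779 0.0101 0.0476 0.0486] -55.0
[0.6127 0.0842 0.0471 0.0479] 5.4
[0.7014 0.1848 0.0447 0.05  ] 32.5
top [0.4993 0.0018 0.0422 0.0467] -114.1
[0.53224956 0.07752525 0.15920238]
[(0.5034, 0.0006, 0.0244, 0.0263)]
[(0.495, 0.0022, 0.0243, 0.0272), (0.4963, 0.0028, 0.024, 0.0266)]
[(0.4891, 0.0045, 0.0249, 0.0268)]
```

The dial is home at about 0.02–0.03, and the three empty nests are at 125°, 65° and 5° as expected. To bring the pawl back I'll straddle the ball with the tool tilted outwards to keep the hand clear of the arm, then follow its arc.

```bash
echo '[0,0,-0.005,0,0,0.1128,0.5,0,0,-0.005,0,0,0.1128,0.5,0,0,-0.005,0,0,0.1128,0.5,0,0,-0.005,0,0,0.1128,0.5,0,0,-0.005,0,0,0.1128,0.5,0,0,0,0,0,0,0.5]' | python3 steer.py
echo '[-0.037,0,0,0,0,0,0.5,-0.037,0,0,0,0,0,0.5,-0.037,0,0,0,0,0,0.5,-0.037,0,0,0,0,0,0.5,-0.037,0,0,0,0,0,0.5,-0.037,0,0,0,0,0,0.5,-0.037,0,0,0,0,0,0.5]' | python3 steer.py
echo '[0,0,0,0,0.1,0,0.5,0,0,0,0,0.1,0,0.5,0,0,0,0,0.1,0,0.5,0,0,0,0,0.1,0,0.5,0,0,0,0,0.1,0,0.5,0,0,0,0,0,0,0.5,0,0,0,0,0,0,0.5]' | python3 steer.py
cat > pw.py <<'E'
from h import *
a=np.array([.5314,.0765,0]);u=np.array([-.1184,.993,0])
o=monitor.get_obs();R=np.array(o["ee_rot"]);p=np.array(o["tool_pos"])
def ball(q):
    th=np.arctan2(45,35)+q; return a+u*(.170-.057*np.cos(th))+[0,0,.062+.057*np.sin(th)]
E
python3 - <<'E'
from pw import *
print(p,R.round(3).tolist(),o["qpos"].round(2))
g=ball(2.1)+.047*R[:,2];print("ball",ball(2.1),"to pre",R.T@(g-.08*R[:,2]-p))
E
```

```text
t: 40.4
tool_pos: [0.5309, 0.0772, 0.1823]
ee_rot: [[0.114, -0.993, -0.001], [-0.993, -0.114, -0.0], [0.0, 0.001, -1.0]]
force: [-0.6, 0.2, 0.2]
opening: 0.502
gripper_force: 0.0
t: 40.98
tool_pos: [0.4992, 0.3359, 0.1814]
ee_rot: [[0.123, -0.992, -0.002], [-0.992, -0.123, -0.001], [0.001, 0.002, -1.0]]
force: [1.0, -0.1, 1.0]
opening: 0.499
gripper_force: 0.0
t: 41.57
tool_pos: [0.4994, 0.3355, 0.1793]
ee_rot: [[0.111, -0.992, 0.055], [-0.869, -0.124, -0.478], [0.481, 0.006, -0.876]]
force: [-1.0, 0.2, 0.3]
opening: 0.5
gripper_force: 0.0
[0.49938615 0.33548328 0.17927466] [[0.111, -0.992, 0.055], [-0.869, -0.124, -0.478], [0.481, 0.006, -0.876]] [ 0.8   0.65  0.48  1.74 -0.38 -0.83]
ball [0.50458177 0.3014198  0.0694931 ] to pre [-0.02265357 -0.00157862  0.07979907]
```

```bash
echo '[-0.0113,-0.0008,0.02,0,0,0,0.5,-0.0113,-0.0008,0.02,0,0,0,0.5,0,0,0.02,0,0,0,0.5,0,0,0.02,0,0,0,0.5,0,0,0,0,0,0,0.5,0,0,0,0,0,0,0.5]' | python3 steer.py
python3 - <<'E'
from pw import *
c=camera_params("wrist");im=get_image("wrist");cv2.imwrite("pics/w17.png",im)
b=proj("wrist",ball(2.1),c);print("pred",b)
m=(im.max(2)<45).astype(np.uint8);k,l,st,ce=cv2.connectedComponentsWithStats(m)
for i in range(1,k):
    if st[i,4]>40 and np.hypot(*(ce[i]-b))<80:print(st[i],ce[i].round(1),cast("wrist",ce[i],.0695,c).round(4))
g=ball(2.1)+.047*R[:,2];print(p,"to grip",R.T@(g-p))
E
```

```text
t: 42.07
tool_pos: [0.504, 0.3148, 0.1024]
ee_rot: [[0.104, -0.993, 0.056], [-0.872, -0.118, -0.475], [0.479, 0.001, -0.878]]
force: [0.4, 0.6, 0.4]
opening: 0.499
gripper_force: 0.0
pred [286.93868546 226.11322851]
[272 167   7  18  99] [275.7 174.8] [0.5171 0.265  0.0695]
[301 166  10  19  77] [305.6 175.5] [0.4954 0.2629 0.0695]
[279 216  27  25 504] [292.4 228.3] [0.5006 0.3025 0.0695]
[0.50395819 0.31484362 0.10237363] to grip [-0.00396946  0.00093601  0.08228575]
```

```bash
echo '[-0.0045,0.004,0,0,0,0,0.5,0,0,0.03,0,0,0,0.5,0,0,0.03,0,0,0,0.5,0,0,0.012,0,0,0,0.5,0,0,0,0,0,0,0.5,0,0,0,0,0,0,0.5]' | python3 steer.py
echo '[0,0,0.005,0,0,0,0.5,0,0,0.005,0,0,0,0.5,0,0,0,0,0,0,0.5]' | python3 steer.py
echo '[0,0,0,0,0,0,0.0,0,0,0,0,0,0,0.0,0,0,0,0,0,0,0.0,0,0,0,0,0,0,0.0]' | python3 steer.py 30
python3 - <<'E'
from pw import *
print(p,"err",R.T@(ball(2.1)+.047*R[:,2]-p))
for q in(1.9,1.6,1.3,1.0,.7,.4):print(q,(R.T@(ball(q)-ball(2.1))).round(4))
E
```

```text
t: 42.62
tool_pos: [0.5038, 0.286, 0.0371]
ee_rot: [[0.104, -0.993, 0.057], [-0.872, -0.119, -0.475], [0.479, -0.0, -0.878]]
force: [0.3, 0.4, 0.9]
opening: 0.499
gripper_force: 0.0
t: 42.87
tool_pos: [0.5044, 0.2809, 0.0275]
ee_rot: [[0.105, -0.993, 0.058], [-0.871, -0.119, -0.476], [0.479, -0.0, -0.878]]
force: [-0.6, 0.0, -0.2]
opening: 0.502
gripper_force: 0.0
t: 43.2
tool_pos: [0.5033, 0.2809, 0.0279]
ee_rot: [[0.106, -0.993, 0.056], [-0.871, -0.119, -0.476], [0.479, 0.002, -0.878]]
force: [-5.2, 1.0, 3.7]
opening: 0.205
gripper_force: 29.1
[0.5033233  0.28089592 0.0279328 ] err [ 0.0021568  -0.00363507  0.00082418]
1.9 [ 0.0076  0.     -0.0085]
1.6 [ 0.0218  0.0001 -0.0179]
1.3 [ 0.0381  0.0001 -0.0228]
1.0 [ 0.0551  0.0001 -0.0226]
0.7 [ 0.0713  0.0001 -0.0174]
0.4 [ 0.0853  0.0001 -0.0076]
```

The ball is gripped. Following the arc now.

```bash
echo '[0.003,0,-0.0043,0,0,0,0.0,0.0046,0,-0.0042,0,0,0,0.0,0.0068,0,-0.005,0,0,0,0.0,0.0074,0,-0.0044,0,0,0,0.0,0.008,0,-0.003,0,0,0,0.0,0.0083,0,-0.0019,0,0,0,0.0,0,0,0,0,0,0,0.0]' | python3 steer.py
echo '[0.0085,0,-0.0004,0,0,0,0.0,0.0085,0,0.0006,0,0,0,0.0,0.0082,0,0.002,0,0,0,0.0,0.008,0,0.0032,0,0,0,0.0,0.0072,0,0.0044,0,0,0,0.0,0.0068,0,0.0054,0,0,0,0.0,0,0,0,0,0,0,0.0,0,0,0,0,0,0,0.0]' | python3 steer.py
python3 - <<'E'
from pw import *
print("err vs .4",R.T@(ball(.4)+.047*R[:,2]-p))
E
```

```text
t: 43.78
tool_pos: [0.5066, 0.2568, 0.0675]
ee_rot: [[0.104, -0.993, 0.056], [-0.871, -0.118, -0.476], [0.48, 0.001, -0.878]]
force: [-7.0, 0.1, -0.2]
opening: 0.206
gripper_force: 30.1
t: 44.45
tool_pos: [0.513, 0.2091, 0.0767]
ee_rot: [[0.103, -0.993, 0.058], [-0.871, -0.118, -0.476], [0.48, -0.001, -0.877]]
force: [-5.4, -0.2, 8.3]
opening: 0.21
gripper_force: 33.9
err vs .4 [ 0.0005921  -0.00264346  0.00128583]
```

```bash
echo '[0.006,0,0.0065,0,0,0,0.0,0,0,0,0,0,0,0.5,0,0,0,0,0,0,0.5,0,0,0,0,0,0,0.5,0,0,0,0,0,0,0.5,0,0,0,0,0,0,0.5]' | python3 steer.py
echo '[0,0,-0.03,0,0,0,0.5,0,0,-0.035,0,0,0,0.5,0,0,-0.035,0,0,0,0.5,0,0,-0.035,0,0,0,0.5,-0.035,0,0,0,0,0,0.5,-0.035,0,0,0,0,0,0.5,-0.035,0,0,0,0,0,0.5,0,0,0,0,0,0,0.5,0,0,0,0,0,0,0.5]' | python3 steer.py
python3 - <<'E'
from pw import *
for n in("top","scene","wrist"):
    c=camera_params(n);im=get_image(n);cv2.imwrite(f"pics/e_{n}.png",im)
    b=proj(n,ball(0)+[-.002,0,0],c);print(n,"pred down",b.round(1),"at .3",proj(n,ball(.3),c).round(1),"over",proj(n,ball(2.1),c).round(1))
    m=(im.max(2)<42).astype(np.uint8);k,l,st,ce=cv2.connectedComponentsWithStats(m)
    for i in range(1,k):
        if st[i,4]>12 and np.hypot(*(ce[i]-b))<35:print("  ",st[i],ce[i].round(1))
    if n!="wrist":
        x,y=b.astype(int); a0=cv2.imread(f"pics/{n}0.png");d=cv2.absdiff(im,a0).max(2)[y-9:y+10,x-9:x+10];print("  diff to start around ball, mean/max",d.mean(),d.max())
print(p)
E
```

```text
t: 44.95
tool_pos: [0.514, 0.202, 0.0723]
ee_rot: [[0.105, -0.993, 0.058], [-0.871, -0.119, -0.476], [0.479, -0.0, -0.878]]
force: [0.3, -0.5, 0.5]
opening: 0.496
gripper_force: 0.0
t: 45.7
tool_pos: [0.4943, 0.3586, 0.1384]
ee_rot: [[0.108, -0.993, 0.057], [-0.87, -0.122, -0.478], [0.481, 0.002, -0.877]]
force: [-0.4, 0.5, 0.7]
opening: 0.501
gripper_force: 0.0
top pred down [161.1 197.7] at .3 [152.7 196.1] over [122.8 202.7]
   [154 194  12   8  67] [160.8 197.5]
   [147 208  16   7  58] [155.6 211.8]
  diff to start around ball, mean/max 10.772853185595569 22
scene pred down [364.6 190.6] at .3 [370.3 187.7] over [391.5 193.4]
   [362 188   6   7  28] [364.5 191. ]
   [365 202  12  12  98] [370.9 207.4]
  diff to start around ball, mean/max 13.562326869806094 25
wrist pred down [284.7  66.1] at .3 [282.2  74.5] over [282.2 181.8]
   [275  57  23  21 336] [285.4  66.9]
   [309  72  16   3  18] [316.3  73.5]
   [258  88  12   6  38] [264.1  90.5]
[0.49429803 0.35863628 0.13842031]
```

The pawl is down: its ball is at its starting pixel in both fixed views. Last check is of the bushes and dial angle in the top view.

Run:
```python
from nests import *
from bush import rings
im=cv2.imread("pics/e_top.png");ok=lambda q:np.hypot(q[0]-.532,q[1]-.076)<.11
ang=lambda q:np.degrees(np.arctan2(q[1]-.0761,q[0]-.5326)).round(1)
for q in nests("top",im)[1]:print("nest",np.round(q[:2],4),ang(q))
for q in nests("top",cv2.imread("pics/top0.png"))[1]:print("start nest",np.round(q[:2],4),ang(q))
for z in(.08,.072,.064):print(z,[(q,ang(q)) for q in rings("top",z,.016,.027,im)[1] if ok(q)])
```

```text
nest [0.4508 0.0705] -176.1
nest [0.4993 0.0016] -114.1
nest [0.4848 0.1433] 125.4
nest [0.5669 0.1506] 65.3
nest [0.5821 0.0089] -53.7
nest [0.6145 0.0827] 4.6
start nest [0.45   0.0659] -172.9
start nest [0.4826 0.1417] 127.3
start nest [ 4.993e-01 -1.000e-04] -113.6
start nest [0.5644 0.1519] 67.2
start nest [0.5818 0.0098] -53.4
start nest [0.6143 0.0857] 6.7
0.08 [((0.4511, 0.0716, 0.0196, 0.021), np.float64(-176.8)), ((0.4511, 0.0716, 0.0234, 0.0245), np.float64(-176.8)), ((0.4515, 0.0717, 0.0192, 0.0195), np.float64(-176.9)), ((0.4515, 0.0718, 0.0229, 0.0232), np.float64(-177.0)), ((0.4517, 0.0716, 0.0187, 0.0196), np.float64(-176.8)), ((0.4517, 0.0716, 0.0224, 0.0233), np.float64(-176.8)), ((0.4948, 0.0017, 0.0195, 0.021), np.float64(-116.9)), ((0.4949, 0.0016, 0.0232, 0.0247), np.float64(-116.8)), ((0.4951, 0.0014, 0.0184, 0.0198), np.float64(-116.7)), ((0.4952, 0.0013, 0.0187, 0.0198), np.float64(-116.6)), ((0.4952, 0.0013, 0.0222, 0.0235), np.float64(-116.6)), ((0.4953, 0.0013, 0.0225, 0.0234), np.float64(-116.5)), ((0.5737, 0.0066, 0.0194, 0.0205), np.float64(-59.4)), ((0
[... 1574 characters left out ...]
0.0228, 0.0237), np.float64(-178.4)), ((0.4979, 0.0026, 0.0198, 0.0213), np.float64(-115.3)), ((0.4979, 0.0026, 0.0236, 0.0252), np.float64(-115.3)), ((0.4982, 0.0023, 0.0188, 0.0202), np.float64(-115.0)), ((0.4982, 0.0023, 0.0226, 0.0239), np.float64(-115.0)), ((0.4983, 0.0022, 0.019, 0.0201), np.float64(-114.9)), ((0.4983, 0.0022, 0.0229, 0.0239), np.float64(-114.9)), ((0.5782, 0.0077, 0.0198, 0.0209), np.float64(-56.3)), ((0.5782, 0.0077, 0.0237, 0.0248), np.float64(-56.3)), ((0.5786, 0.0078, 0.019, 0.0197), np.float64(-56.0)), ((0.5786, 0.0078, 0.023, 0.0237), np.float64(-56.0)), ((0.5788, 0.0077, 0.0235, 0.0238), np.float64(-56.0)), ((0.5789, 0.0076, 0.0194, 0.0199), np.float64(-55.9))]
```

The dial is at about 0.034 rad, the pawl is down, and every bush is centred in its nest. The arm is clear of everything, so I'm handing in.

```bash
python3 -c "
from plant import env, monitor, get_image, camera_params
print(env.hand_in())"
```

```text
the job is handed in; nothing more can be done
None
```

I loaded the three bushes present (36, 28 and 20 mm; the 44 mm one was absent) tallest first, turned the dial back to home (about 0.03 rad by the top camera), flipped the pawl back down and handed the job in at about 46 s of the 210 s; no verdict was printed.

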